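# Stow the quadrant spheres in the travel rack

### The arm

A 6-joint arm with a two-finger parallel gripper is mounted at the origin on the work surface. World frame = base frame: x ahead of the robot, y to its left, z up, the work surface at z = 0. Lengths are in mm, angles in rad, forces in N, time in s.
With the tool pointing down it reaches from about 275 to 1000 mm from the base axis. Payload 8.4 kg.
Tool frame: the origin (TCP) lies midway between the tips of the shut fingers; the grasp point (between the pads) lies 19 mm behind it; z points along the fingers, y is the line along which they close (so a half turn about z gives the same grasp; the last joint's range is limited). The gripper opens to 85 mm and grips with 20 to 120 N. Pads are 22 mm wide; open, the fingers measure 114 mm over their backs; the gripper's body (76 mm by 85 mm) begins 54 mm behind the grasp point. The pads swing forward as they close: fully open they stand 13 mm farther back than shut.
Start: joints at [1.15, 0.353, 1.633, -0, 1.155, -0.002], TCP at [254.164, 570.989, 231.281] pointing down, gripper open.
Joint ranges: [-2.63, 2.63], [-0.92, 2.1], [0.06, 2.66], [-1.3, 4.44], [0, 2.69], [-3.02, 3.02]. Speed limits (rad/s): [2.22, 2.22, 2.79, 3.14, 3.14, 3.14].

### API

Orientations are given as [roll, pitch, yaw] about the fixed x, y, z axes, in that order (R = Rz(yaw) Ry(pitch) Rx(roll)).
In Python, from rig import r, imaging gives the robot as it stands. The module is installed in compiled form; this text tells all that it offers.
- The arm moves only by the tool arm_command, never from a script. Its argument "deltas" is a list of rows, each an object of numbers: "hand": the finger opening in mm, from 0 to 85.4; "tx", "ty", "tz": the shift along the tool's x, y, z in mm; "wx", "wy", "wz": the turn, a rotation vector about the tool's x, y, z in rad. A call has 1 to 8 rows; each row shifts and turns the commanded pose from where the row before left it, along the tool's axes as they then stand; what a row does not reach is not made up. A row lasts 1/8 s, in which the tool goes at most 62.5 mm and 10.7 degrees, less where a joint would pass 70% of its speed; a pose out of reach is approached as far as the arm can. A call with a gripper value outside its range is refused whole. The fingers move at their own pace and stop on an object; "squeeze" is the grip in N (left out, the last holds). Time passes only in rows, so rows that do not move let the fingers close. It gives the time, the measured TCP pose, the force, the opening and the grip force at its end, in the units of the state.
- r.sense(): the state, without advancing time (a new reading comes with each control period).
- imaging.grab_frame(name): name is "side" or "top" or "wrist"; returns a dict with "image" (420x560x3 uint8, red, green, blue), "mtx" (3x3 intrinsics, pixels), "world_to_cam" (4x4, takes a point from world to camera coordinates). Camera axes: x right, y up, looking along -z (the intrinsics and any distortion apply to the point x, -y, -z); pixel columns grow to the right and rows downward; lengths in mm; the calibration is good to about 2 mm. The wrist camera is an equidistant fisheye: a pixel r from the principal point sees the ray r / f radians off the axis. A picture is of the moment at which its call begins. There is no depth.
- r.sign_off(): hands the job in; it is judged then, once.
The state is a dict: "clock": time; "qpos": joint angles; "qvel": joint speeds; "joint_efforts": joint torques, N m; "eef_pos": TCP position; "tcp_rot": TCP orientation; "contact_force": force on the tool from outside, world axes, zero at the start; "wrist_torque": the same for the moment, N m; "opening": opening from 0.0 (shut) to 1.0 (fully open); "grasp_force": force on a finger pad.
Only numpy, scipy, OpenCV 4.12 (cv2) and the standard library are available. Lean on these libraries where they do the work, as an engineer would, in place of code of your own. Each camera call takes 0.05 s, during which the arm holds its last target. There are 200 camera calls.

### The job

Pack the freshly painted gray quadrant spheres for travel: swing the slotted bronze strap of the rack well open, then use the wooden pusher bar to roll every sphere gently along its rails until it drops into its berth at the end of the lane, never touching a sphere with the gripper or arm. Finally lay the pusher bar flat and square in its wooden pocket and swing the strap back over the spheres until its slot is fully home round the bolt. Leave the other parts on the bench where they are.

Things in the scene. Friction and masses are not known exactly. Their poses are not given: they have to be found in the camera images.
- rack: Fixed travel rack. Origin on the bench; x is the rolling direction, towards the berths; z up. Plywood base 8 mm thick, x -130 to 180, y -160 to 160 mm. Three lanes along x at y = -84, 0, 84 mm, each of two rails 10 mm wide, 36 mm apart inside, tops 22 mm above the bench, from x = -120 to 110 mm. A ball on them has its centre 46 mm up. A stop 26 mm high crosses the lanes at x = -122 mm
- berth1 (a point): Berth of lane 1 (rack y = -84 mm), beyond the rails' end: where the centre of a berthed ball lies (38 mm above the bench, rack x 127 to 138 mm). The ball drops 8 mm off the rails to lie on the base; a wooden end wall 38 mm high has its face at rack x = 168 mm
- berth2 (a point): Berth of lane 2 (rack y = 0 mm), beyond the rails' end: where the centre of a berthed ball lies (38 mm above the bench, rack x 127 to 138 mm). The ball drops 8 mm off the rails to lie on the base; a wooden end wall 38 mm high has its face at rack x = 168 mm
- berth3 (a point): Berth of lane 3 (rack y = 84 mm), beyond the rails' end: where the centre of a berthed ball lies (38 mm above the bench, rack x 127 to 138 mm). The ball drops 8 mm off the rails to lie on the base; a wooden end wall 38 mm high has its face at rack x = 168 mm
- pivot (a point): The strap's pivot bolt at strap height (75 mm up), rack x = 130, y = -134 mm; the strap turns about this vertical axis. The bolt stands on a post of 20 mm diameter; its head's top is 86 mm above the bench
- bolt (a point): The second bolt, at strap height (75 mm up), rack x = 130, y = 134 mm, on a like post; its head's top is 86 mm above the bench. The strap's slot closes round it
- strap (a joint): Angle of the bronze strap about the pivot bolt, rad. 0 (end stop): shut, strap along the rack's +y over the berths, slot home round the second bolt. It grows to 1.25 (end stop) as the strap swings towards the rack's +x, past the end wall. Stays where it is left; about 0.5 N at the knob moves it. A shut strap keeps spheres out of the berths; from 0.8 up it is well open
- strap_knob (a point): Centre of the round upright bronze knob (22 mm diameter, 34 mm tall, 77 to 111 mm above the bench) on the strap, 215 mm from the pivot axis. The strap is 26 mm wide, 5 mm thick, underside 72 mm above the bench
- sphere1_center (a point): sphere1, one of up to three identical gray-painted hollow steel balls of 60 mm diameter (about 0.3 kg), some may be absent; this point is its centre. It starts on the far-side (negative rack y) lane of the rack, at rack y = -84 mm, and rolls freely. Its paint is fresh: the gripper must not touch it
- sphere2_center (a point): sphere2, one of up to three identical gray-painted hollow steel balls of 60 mm diameter (about 0.3 kg), some may be absent; this point is its centre. It starts on the middle lane of the rack, at rack y = 0 mm, and rolls freely. Its paint is fresh: the gripper must not touch it
- sphere3_center (a point): sphere3, one of up to three identical gray-painted hollow steel balls of 60 mm diameter (about 0.3 kg), some may be absent; this point is its centre. It starts on the positive rack y lane of the rack, at rack y = 84 mm, and rolls freely. Its paint is fresh: the gripper must not touch it
- pusher_center (a point): Centre of the loose wooden pusher bar, 140 x 40 x 40 mm (x along its length), 0.13 kg, with gray felt on both ends; starts lying on the bench. Held level along a lane, its end pushes a ball; it is wider than the gap between rails
- pocket: Fixed wooden pocket for the pusher bar. Origin on the bench below its centre, x along its length. Base 186 x 84 mm, 6 mm thick; pocket floor 6 mm above the bench; recess 146 x 46 mm, walls 14 mm thick whose tops stand 20 mm above the bench. The long walls are missing over the middle 82 mm, leaving room for fingers. A seated bar has its centre 26 mm above the bench; either end may face either way
- dial_ring: White enamel dial ring, 100 mm across, 8 mm thick, loose on the bench; leave alone. Origin at the centre of its underside
- magnet_tube: Aluminium heeling magnet tube 144 mm long along its x, with 26 mm square end caps, loose on the bench; leave alone. Origin at the centre of its underside
- gimbal_bracket: Cracked U-shaped bronze gimbal bracket, 90 x 30 x 56 mm, loose on the bench; leave alone. Origin at the centre of its underside
Mind the look-alikes: they are no part of the job. Of the things that look like the part that bears pusher_center, take the one that is farthest to the robot's right at the start.

How it is judged (in metres and radians):
On the way, in this order (a step that is already met when the one before it is completed fails the run):
1. the strap is swung well open (more than 0.7 rad) (value of joint strap above 0.7 rad), for 0.2 s.
2. every sphere has dropped into its berth, the strap still open (x of sphere1_center in the frame of rack between 0.118 and 0.146 m and z of sphere1_center in the frame of rack between 0.033 and 0.042 m and x of sphere2_center in the frame of rack between 0.118 and 0.146 m and z of sphere2_center in the frame of rack between 0.033 and 0.042 m and x of sphere3_center in the frame of rack between 0.118 and 0.146 m and z of sphere3_center in the frame of rack between 0.033 and 0.042 m and value of joint strap above 0.5 rad), for 0.3 s.
At the end, for the whole second after the job is handed in: every sphere lies at rest on the base in its berth (rack x 118 to 146 mm, centre 33 to 42 mm high); the pusher lies at rest in its pocket, centre within 6 mm along and across and under 29 mm high, within 0.09 rad of square; the strap is shut to within 0.04 rad (x of sphere1_center in the frame of rack between 0.118 and 0.146 m and z of sphere1_center in the frame of rack between 0.033 and 0.042 m and x of sphere2_center in the frame of rack between 0.118 and 0.146 m and z of sphere2_center in the frame of rack between 0.033 and 0.042 m and x of sphere3_center in the frame of rack between 0.118 and 0.146 m and z of sphere3_center in the frame of rack between 0.033 and 0.042 m and x of pusher_center in the frame of pocket between -0.006 and 0.006 m and y of pusher_center in the frame of pocket between -0.006 and 0.006 m and z of pusher_center in the frame of pocket below 0.029 m and angle between the x axis of pusher_center and the x axis of pocket, either way round below 0.09 rad and value of joint strap below 0.04 rad and linear speed of each of sphere1, sphere2, sphere3, pusher below 0.03 m/s); the robot touches nothing.
It fails at once if the gripper or arm touches a sphere (contact force between any of sphere1, sphere2, sphere3 and the fingers above 0.5 N or contact force between any of sphere1, sphere2, sphere3 and the arm above 0.5 N).
It fails at once if a sphere is shot along faster than 0.7 m/s (linear speed of any of sphere1, sphere2, sphere3 above 0.7 m/s).
It fails at once if the dial ring, magnet tube or gimbal bracket is moved more than 30 mm (distance of any of dial_ring, magnet_tube, gimbal_bracket from where it was at the start of the episode above 0.03 m).
Of sphere1, sphere2, sphere3 only 2 to 3 are there at a start; the rules pass over those that are not, and their reading is None.
At some moment in a run one of pusher may be knocked a few centimetres aside while the robot is not near it.
Once in a run the grip may slacken for a moment while it holds something.
It also fails if it takes over 208 s, if anything falls off the work surface, if the arm or the gripper's body presses on something with over 40 N, if the wrist force passes 120 N, or if a joint passes its speed limit or range.

## Working session

There is one attempt and no reset: what is moved stays moved. The work goes in short steps, Python scripts to look and compute and a tool call to move; the robot and the scene stay as the last step left them, time stands still between calls to the robot, and variables do not carry over. Pictures are saved under pics/ and viewed, at most 14 in all, crops included, and the job is handed in when it is done.

Besides the shell and the picture viewer there is one more tool, called after "Emit:" by a JSON object that holds its "method" and its "body". arm_command: Moves the arm, as the interface text tells. Its arguments: {"type":"object","properties":{"deltas":{"type":"array"},"squeeze":{"type":"number"}},"required":["deltas"]}

```bash
mkdir -p pics; python3 - <<'E'
from rig import r, imaging
import cv2,numpy as np,pickle
s=r.sense();print(s)
for n in("side","top"):
    f=imaging.grab_frame(n);cv2.imwrite(f"pics/{n}0.png",f["image"][:,:,::-1]);pickle.dump(f,open(n+"0.pkl","wb"))
    print(n,f["mtx"],np.linalg.inv(f["world_to_cam"]).round(3),[k for k in f])
E
```

```text
{'clock': 0.0, 'qpos': array([ 1.14961016e+00,  3.53652729e-01,  1.63411476e+00, -8.96564857e-06,
        1.15520319e+00, -2.37790572e-03]), 'qvel': array([ 0.00257397, -0.00069241, -0.0008935 , -0.00185572,  0.00046004,
        0.00050023]), 'joint_efforts': array([-1.86406913e-03, -6.05262780e+01, -3.42055249e+01, -3.80608867e-05,
        9.53369978e-03, -3.77385027e-05]), 'eef_pos': array([253.96942038, 570.56307304, 230.56711114]), 'tcp_rot': array([-3.14021461e+00,  4.92063671e-06,  2.72278802e+00]), 'contact_force': array([-0.1846323 ,  0.03469735,  0.3122689 ]), 'wrist_torque': array([ 0.01967672,  0.01096975, -0.08371164]), 'grasp_force': 0.0, 'opening': 0.9965320666581872}
side [[408.97219454   0.         283.80087889]
 [  0.         408.97219454 205.86421503]
 [  0.           0.           1.        ]] [[ 8.810000e-01  2.430000e-01 -4.060000e-01  6.442400e+01]
 [-4.730000e-01  4.090000e-01 -7.800000e-01 -1.017946e+03]
 [-2.300000e-02  8.790000e-01  4.750000e-01  6.849110e+02]
 [ 0.000000e+00  0.000000e+00  0.000000e+00  1.000000e+00]] ['image', 'mtx', 'world_to_cam']
top [[513.93797486   0.         282.51548023]
 [  0.         513.93797486 210.23909607]
 [  0.           0.           1.        ]] [[-1.300000e-02  9.820000e-01 -1.910000e-01  2.893700e+02]
 [-1.000000e+00 -1.700000e-02 -1.600000e-02 -5.314600e+01]
 [-1.900000e-02  1.900000e-01  9.820000e-01  1.531722e+03]
 [ 0.000000e+00  0.000000e+00  0.000000e+00  1.000000e+00]] ['image', 'mtx', 'world_to_cam']
```

View pics/top0.png

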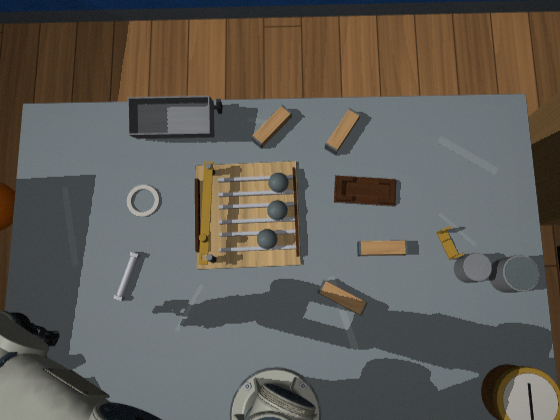

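View pics/side0.png

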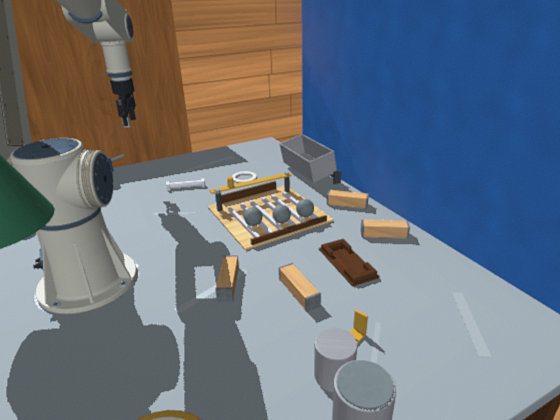

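The top view (image up is world +x, image right is world −y) shows the following:
- The rack is at about (248,215), with its strap shut on the left and the knob at (203,238).
- Three spheres are at (278,182), (277,210) and (267,239).
- The pocket is at (366,190).
- The bar candidates are at (271,126), (342,130), (343,297) and (383,248). The last is farthest to the robot's right (−y), so it is the pusher.

Next I'll take an enlarged crop and measure.

```bash
cat > h.py <<'E'
import numpy as np,cv2,pickle
def ray(f,px):
    K=f["mtx"];T=np.linalg.inv(f["world_to_cam"])
    p=np.array([(px[0]-K[0,2])/K[0,0],(px[1]-K[1,2])/K[1,1]])
    if f.get("fish"):
        th=np.hypot(*p);d=np.array([p[0]/th*np.sin(th),p[1]/th*np.sin(th),np.cos(th)])
    else: d=np.array([p[0],p[1],1])
    d=d*[1,-1,-1]
    return T[:3,3],T[:3,:3]@d
def onz(f,px,z):
    o,d=ray(f,px);return (o+d*(z-o[2])/d[2])
def proj(f,P):
    c=f["world_to_cam"]@np.r_[P,1];x,y,z=c[0],-c[1],-c[2];K=f["mtx"]
    if f.get("fish"):
        rr=np.hypot(x,y);th=np.arctan2(rr,z);x,y=x/rr*th,y/rr*th
    else:x,y=x/z,y/z
    return K[0,0]*x+K[0,2],K[1,1]*y+K[1,2]
E
python3 - <<'E'
from h import *
f=pickle.load(open("top0.pkl","rb"));im=f["image"]
c=im[150:320,180:430][:,:,::-1];cv2.imwrite("pics/crop.png",cv2.resize(c,None,fx=3.2,fy=3.2,interpolation=cv2.INTER_CUBIC)[:600,:800])
hsv=cv2.cvtColor(im,cv2.COLOR_RGB2HSV)
for n,p in dict(pusher=(383,248),wood2=(343,297),pocket=(366,190),knob=(203,238),plate=(245,190),base=(290,215),ball=(278,184)).items():
    print(n,hsv[p[1],p[0]],im[p[1],p[0]])
for n,p,z in[("ball1",(278,182),46),("ball2",(277,210),46),("ball3",(267,239),46),("pushertop",(383,247),40),("pocket",(366,190),20),("knob",(203,238),111),("pivot",(210,169),86),("bolt",(210,259),86),("ring",(143,201),8),("tube",(127,276),13),("brk",(448,243),30)]:
    print(n,onz(f,p,z).round(0))
E
```

```text
pusher [ 16 120 164] [164 129  87]
wood2 [ 16 122  98] [98 76 51]
pocket [ 12 163  61] [61 37 22]
knob [ 21 179 144] [144 114  43]
plate [ 18 105 150] [150 126  88]
base [ 19 109 101] [101  85  58]
ball [94 22 93] [85 92 93]
ball1 [664. -17.  46.]
ball2 [579. -13.  46.]
ball3 [493.  17.  46.]
pushertop [ 465. -320.   40.]
pocket [ 641. -281.   20.]
knob [490. 193. 111.]
pivot [696. 180.  86.]
bolt [433. 177.  86.]
ring [621. 396.   8.]
tube [394. 433.  13.]
brk [ 475. -511.   30.]
```

View pics/crop.png

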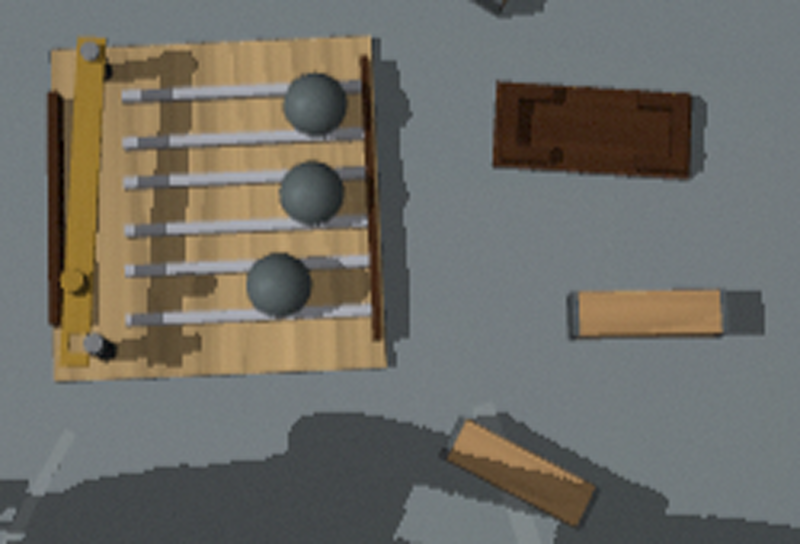

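```bash
python3 - <<'E'
from h import *
f=pickle.load(open("top0.pkl","rb"));s=pickle.load(open("side0.pkl","rb"))
P=lambda x,y,z:onz(f,((x+.5)/3.2-.5+180,(y+.5)/3.2-.5+150),z)[:2]
# rack rigid fit
obs=[((130,-134),P(91,51,86)),((130,134),P(95,343,86)),((180,-160),P(51,51,8)),((-130,-160),P(373,37,8)),((-130,160),P(386,367,8)),((180,160),P(56,381,8))]
A=np.array([o[0] for o in obs],float);B=np.array([o[1] for o in obs])
def fit(A,B):
    a,b=A.mean(0),B.mean(0);U,S,V=np.linalg.svd((A-a).T@(B-b));R=(U@np.diag([1,np.linalg.det(U@V)])@V).T
    return R,b-R@a
R,t=fit(A,B);print("rack yaw",np.arctan2(R[1,0],R[0,0]),t,"res",(A@R.T+t-B).round(1).tolist())
inv=lambda p:(R.T@(p-t)).round(1)
for n,p in dict(b1=(316,103),b2=(311,192),b3=(279,285)).items():print(n,P(*p,46),inv(P(*p,46)))
k=P(74,277,111);print("knob",k,inv(k));q=inv(k)-[130,-134];print(np.arctan2(q[0],q[1]),np.hypot(*q))
# pusher/pocket
print([P(x,y,40).round(1) for x,y in((577,291),(722,290),(723,336),(577,338))])
print([P(x,y,20).round(1) for x,y in((497,81),(690,93),(689,178),(494,166))], "outer at z~6-20")
np.savez("rack.npz",R=R,t=t)
# side check
for n,pz in dict(b1=(inv(P(316,103,46)),46)).items():
    w=R@pz[0]+t;print(n,"side px",proj(s,[*w,46]))
print("push side px",proj(s,[465,-320,20]),"pocket",proj(s,[641,-281,20]),"knob",proj(s,[*k,111]))
E
```

```text
rack yaw 1.5973800727251593 [576.22926719  52.87200324] res [[0.1, 0.4], [-0.6, 0.7], [1.6, -0.4], [1.7, -0.0], [-1.5, -2.4], [-1.3, 1.7]]
b1 [664.04797266 -18.10874303] [-73.3 -85.9]
b2 [579.76000231 -12.50470419] [-65.4  -1.8]
b3 [493.93179559  17.63061966] [-33.   83.2]
knob [494.8861124 193.7881356] [143.   77.6]
0.06135955069696259 211.99896226161107
[array([ 484.9, -253.7]), array([ 483.8, -385.3]), array([ 441.9, -383.7]), array([ 442.1, -251.9])]
[array([ 689. , -189.2]), array([ 673.9, -370.6]), array([ 592.2, -365.2]), array([ 606.8, -183.7])] outer at z~6-20
b1 side px (np.float64(305.4264987680398), np.float64(208.02007881226822))
push side px (np.float64(299.0904379842523), np.float64(286.49435000526705)) pocket (np.float64(347.3344359065252), np.float64(257.84468577220434)) knob (np.float64(230.8079608203405), np.float64(177.75347640705795))
```

```bash
cat >> h.py <<'E'
from scipy.spatial.transform import Rotation as Ro
def rot(s): return Ro.from_euler("xyz",s["tcp_rot"])
_k=np.load("rack.npz");RR,tt=_k["R"],_k["t"]
def W(x,y): return RR@np.array([x,y])+tt      # rack->world
def inv(p): return RR.T@(np.array(p)[:2]-tt)
def go(s,xyz,yang=None):
    """tool shift (current axes) to reach xyz, then rotvec (tool) to point down with tool y at world angle yang"""
    R=rot(s);d=R.inv().apply(np.array(xyz)-s["eef_pos"])
    if yang is None: return d.round(1)
    T=Ro.from_euler("xyz",[np.pi,0,yang+np.pi/2])
    v=(R.inv()*T).as_rotvec();T2=Ro.from_euler("xyz",[np.pi,0,yang-np.pi/2]);v2=(R.inv()*T2).as_rotvec()
    return d.round(1),v.round(3),v2.round(3)
E
python3 -c "
from h import *
from rig import r
print(go(r.sense(),[493.5,194,150],1.536))"
```

```text
(array([-372. , -246.5,   80.9]), array([-0.001, -0.   , -0.384]), array([-0.000e+00,  2.000e-03,  2.758e+00]))
```

Emit:
{"method": "arm_command", "body": {"deltas": [{"tx": -46.5, "ty": -31, "tz": 10, "hand": 50}, {"tx": -46.5, "ty": -31, "tz": 10}, {"tx": -46.5, "ty": -31, "tz": 10}, {"tx": -46.5, "ty": -31, "tz": 10}, {"tx": -46.5, "ty": -31, "tz": 10}, {"tx": -46.5, "ty": -31, "tz": 10}, {"tx": -46.5, "ty": -31, "tz": 10}, {"tx": -46.5, "ty": -31, "tz": 10}]}}

```text
schema error: expected keys hand, tx, ty, tz, wx, wy, wz
```

Emit:
{"method": "arm_command", "body": {"deltas": [{"wz": -0.13}, {"wz": -0.13}, {"wz": -0.125}, {}, {}]}}

```text
schema error: expected keys hand, tx, ty, tz, wx, wy, wz
```

```bash
python3 -c "
from h import *
from rig import r,imaging
s=r.sense();print(s['clock'],s['eef_pos'],s['tcp_rot'],s['opening'],go(s,[493.5,194,86],1.536))
f=imaging.grab_frame('wrist');f['fish']=1;pickle.dump(f,open('w1.pkl','wb'));cv2.imwrite('pics/w1.png',f['image'][:,:,::-1])
print(f['mtx'],np.linalg.inv(f['world_to_cam']).round(2))
for n,p in dict(knob=(493.5,194,111),bolt=(*W(130,134),86),pivot=(*W(130,-134),86)).items():print(n,proj(f,np.array(p)))
"
```

```text
0.1 [253.98578821 570.58487545 230.60996971] [-3.14028998e+00 -2.96775295e-05  2.72274657e+00] 0.9995940003730764 (array([-372. , -246.4,  144.9]), array([-0.001, -0.   , -0.384]), array([-0.000e+00,  2.000e-03,  2.758e+00]))
[[325.1922621    0.         277.89211706]
 [  0.         325.1922621  211.3441451 ]
 [  0.           0.           1.        ]] [[ 4.1000e-01 -8.7000e-01 -2.9000e-01  1.7871e+02]
 [ 9.1000e-01  3.8000e-01  1.3000e-01  6.0393e+02]
 [-0.0000e+00 -3.2000e-01  9.5000e-01  3.7395e+02]
 [ 0.0000e+00  0.0000e+00  0.0000e+00  1.0000e+00]]
knob (np.float64(122.7579019140311), np.float64(428.63314479942005))
bolt (np.float64(100.43313721551962), np.float64(397.2617786865044))
pivot (np.float64(193.96022062883327), np.float64(475.1790731663149))
```

View pics/w1.png

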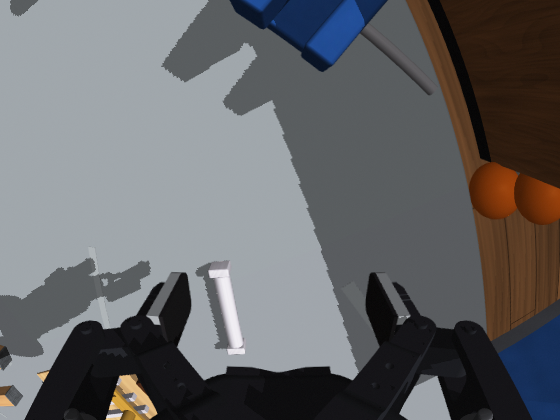

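The wrist camera shows the magnet tube at (228,305) and the fingers. The rows were refused because every key is required, so I'll resend them.

Emit:
{"method": "arm_command", "body": {"deltas": [{"tx": -46.5, "ty": -31, "tz": 10, "wx": 0, "wy": 0, "wz": 0, "hand": 50}, {"tx": -46.5, "ty": -31, "tz": 10, "wx": 0, "wy": 0, "wz": 0, "hand": 50}, {"tx": -46.5, "ty": -31, "tz": 10, "wx": 0, "wy": 0, "wz": 0, "hand": 50}, {"tx": -46.5, "ty": -31, "tz": 10, "wx": 0, "wy": 0, "wz": 0, "hand": 50}, {"tx": -46.5, "ty": -31, "tz": 10, "wx": 0, "wy": 0, "wz": 0, "hand": 50}, {"tx": -46.5, "ty": -31, "tz": 10, "wx": 0, "wy": 0, "wz": 0, "hand": 50}, {"tx": -46.5, "ty": -31, "tz": 10, "wx": 0, "wy": 0, "wz": 0, "hand": 50}, {"tx": -46.5, "ty": -31, "tz": 10, "wx": 0, "wy": 0, "wz": 0, "hand": 50}]}}

```text
clock: 1.15
eef_pos: [493.9, 191.5, 151.0]
tcp_rot: [3.141, 0.0, 2.723]
contact_force: [1.4, 0.8, 0.4]
opening: 0.584
grasp_force: 0.0
```

Emit:
{"method": "arm_command", "body": {"deltas": [{"tx": 0, "ty": 0, "tz": 0, "wx": 0, "wy": 0, "wz": -0.13, "hand": 50}, {"tx": 0, "ty": 0, "tz": 0, "wx": 0, "wy": 0, "wz": -0.13, "hand": 50}, {"tx": 0, "ty": 0, "tz": 0, "wx": 0, "wy": 0, "wz": -0.124, "hand": 50}, {"tx": 0, "ty": 0, "tz": 0, "wx": 0, "wy": 0, "wz": 0, "hand": 50}]}}

```text
clock: 1.65
eef_pos: [493.0, 193.0, 151.1]
tcp_rot: [-3.141, -0.0, 3.106]
contact_force: [-0.5, 0.4, -0.2]
opening: 0.587
grasp_force: 0.0
```

```bash
python3 -c "
from h import *
from rig import r,imaging
s=r.sense();print(s['clock'],s['eef_pos'],s['tcp_rot'],s['opening'],go(s,[493.5,194,86],1.536))
f=imaging.grab_frame('wrist');f['fish']=1;pickle.dump(f,open('w1.pkl','wb'));cv2.imwrite('pics/w2.png',f['image'][:,:,::-1])
for n,p in dict(knob=(493.5,194,111),bolt=(*W(130,134),86),pivot=(*W(130,-134),86)).items():print(n,proj(f,np.array(p)))
"
```

```text
1.65 [493.04429545 193.01848567 151.09585598] [-3.14144595e+00 -3.71716551e-04  3.10579526e+00] 0.5871574671216315 (array([-0.4,  1. , 65.1]), array([-0.   , -0.   , -0.001]), array([-1.000e-03,  0.000e+00,  3.141e+00]))
knob (np.float64(280.16160767347714), np.float64(242.89017490999788))
bolt (np.float64(254.20731459229856), np.float64(149.59440575297384))
pivot (np.float64(279.0980483951982), np.float64(416.3067922571282))
```

View pics/w2.png

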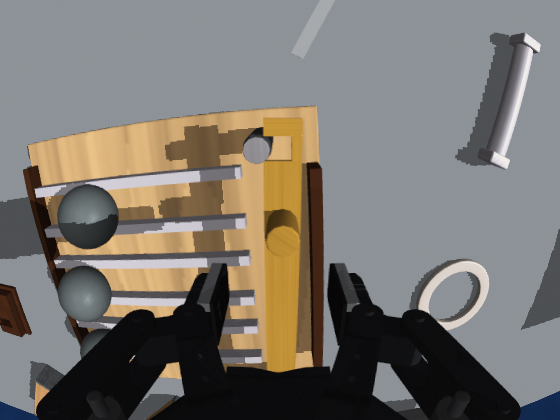

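The wrist view shows the knob top at (284,239), about 4 px from the prediction, and the bolt at (257,149).

```bash
python3 -c "
from h import *
f=pickle.load(open('w1.pkl','rb'))
k=onz(f,(283.5,239),111);b=onz(f,(257,149),86);print(k,inv(k),b,inv(b))
q=inv(k)-[130,-134];print(np.arctan2(*q),np.hypot(*q))"
```

```text
[490.94693902 196.13765396 111.        ] [145.48188783  81.44410653] [438.51207725 181.08559566  86.        ] [131.8288987  134.26053462]
0.07173703341314966 215.99965715289238
```

Emit:
{"method": "arm_command", "body": {"deltas": [{"tx": 2, "ty": 2.5, "tz": 0, "wx": 0, "wy": 0, "wz": 0, "hand": 50}, {"tx": 0, "ty": 0, "tz": 33, "wx": 0, "wy": 0, "wz": 0, "hand": 50}, {"tx": 0, "ty": 0, "tz": 33, "wx": 0, "wy": 0, "wz": 0, "hand": 50}, {"tx": 0, "ty": 0, "tz": 0, "wx": 0, "wy": 0, "wz": 0, "hand": 15}, {"tx": 0, "ty": 0, "tz": 0, "wx": 0, "wy": 0, "wz": 0, "hand": 15}, {"tx": 0, "ty": 0, "tz": 0, "wx": 0, "wy": 0, "wz": 0, "hand": 15}, {"tx": 0, "ty": 0, "tz": 0, "wx": 0, "wy": 0, "wz": 0, "hand": 15}], "squeeze": 20}}

```text
clock: 2.58
eef_pos: [491.0, 195.7, 85.6]
tcp_rot: [-3.142, -0.0, 3.107]
contact_force: [-0.8, 0.1, -8.0]
opening: 0.242
grasp_force: 22.0
```

Emit:
{"method": "arm_command", "body": {"deltas": [{"tx": -0.6, "ty": 10.7, "tz": 0, "wx": 0, "wy": 0, "wz": 0.05, "hand": 15}, {"tx": -1.1, "ty": 21.4, "tz": 0, "wx": 0, "wy": 0, "wz": 0.1, "hand": 15}, {"tx": -1.1, "ty": 21.4, "tz": 0, "wx": 0, "wy": 0, "wz": 0.1, "hand": 15}, {"tx": -1.1, "ty": 21.4, "tz": 0, "wx": 0, "wy": 0, "wz": 0.1, "hand": 15}, {"tx": -1.1, "ty": 21.4, "tz": 0, "wx": 0, "wy": 0, "wz": 0.1, "hand": 15}, {"tx": 0, "ty": 0, "tz": 0, "wx": 0, "wy": 0, "wz": 0, "hand": 15}]}}

```text
clock: 3.32
eef_pos: [516.3, 289.5, 85.6]
tcp_rot: [3.141, -0.0, 2.657]
contact_force: [-3.5, 1.6, -3.6]
opening: 0.247
grasp_force: 22.4
```

Emit:
{"method": "arm_command", "body": {"deltas": [{"tx": -1.1, "ty": 21.4, "tz": 0, "wx": 0, "wy": 0, "wz": 0.1, "hand": 15}, {"tx": -1.1, "ty": 21.4, "tz": 0, "wx": 0, "wy": 0, "wz": 0.1, "hand": 15}, {"tx": -1.1, "ty": 21.4, "tz": 0, "wx": 0, "wy": 0, "wz": 0.1, "hand": 15}, {"tx": -1.1, "ty": 21.4, "tz": 0, "wx": 0, "wy": 0, "wz": 0.1, "hand": 15}, {"tx": -1.1, "ty": 21.4, "tz": 0, "wx": 0, "wy": 0, "wz": 0.1, "hand": 15}, {"tx": 0, "ty": 0, "tz": 0, "wx": 0, "wy": 0, "wz": 0, "hand": 15}, {"tx": 0, "ty": 0, "tz": 0, "wx": 0, "wy": 0, "wz": 0, "hand": 50}, {"tx": 0, "ty": 0, "tz": 0, "wx": 0, "wy": 0, "wz": 0, "hand": 50}]}}

```text
clock: 4.32
eef_pos: [588.2, 366.5, 86.4]
tcp_rot: [3.14, 0.0, 2.157]
contact_force: [-0.3, 0.1, -1.0]
opening: 0.586
grasp_force: 0.0
```

Emit:
{"method": "arm_command", "body": {"deltas": [{"tx": 0, "ty": 0, "tz": 0, "wx": 0, "wy": 0, "wz": 0, "hand": 50}, {"tx": 0, "ty": 0, "tz": -40, "wx": 0, "wy": 0, "wz": 0, "hand": 70}, {"tx": 0, "ty": 0, "tz": -50, "wx": 0, "wy": 0, "wz": 0, "hand": 80}]}}

```text
clock: 4.7
eef_pos: [586.9, 366.0, 175.4]
tcp_rot: [-3.139, 0.0, 2.157]
contact_force: [0.9, 0.7, 0.6]
opening: 0.938
grasp_force: 0.0
```

```bash
python3 -c "
from h import *
from rig import r
s=r.sense();q=inv(s['eef_pos'])-[130,-134];print(s['clock'],s['eef_pos'],s['tcp_rot'],np.arctan2(*q),np.hypot(*q))
print(go(s,[463,-319,200],0))"
```

```text
4.7 [586.89941574 366.00314341 175.38900182] [-3.13937194e+00  9.32272416e-05  2.15684693e+00] 1.0090556495682443 215.91702434961132
(array([-502.2, -482.1,  -23.5]), array([-0.002,  0.001,  0.586]), array([-1.000e-03, -3.000e-03, -2.556e+00]))
```

Emit:
{"method": "arm_command", "body": {"deltas": [{"tx": -38.6, "ty": -37.1, "tz": -1.8, "wx": 0, "wy": 0, "wz": 0, "hand": 80}, {"tx": -38.6, "ty": -37.1, "tz": -1.8, "wx": 0, "wy": 0, "wz": 0, "hand": 80}, {"tx": -38.6, "ty": -37.1, "tz": -1.8, "wx": 0, "wy": 0, "wz": 0, "hand": 80}, {"tx": -38.6, "ty": -37.1, "tz": -1.8, "wx": 0, "wy": 0, "wz": 0, "hand": 80}, {"tx": -38.6, "ty": -37.1, "tz": -1.8, "wx": 0, "wy": 0, "wz": 0, "hand": 80}, {"tx": -38.6, "ty": -37.1, "tz": -1.8, "wx": 0, "wy": 0, "wz": 0, "hand": 80}, {"tx": -38.6, "ty": -37.1, "tz": -1.8, "wx": 0, "wy": 0, "wz": 0, "hand": 80}, {"tx": -38.6, "ty": -37.1, "tz": -1.8, "wx": 0, "wy": 0, "wz": 0, "hand": 80}]}}

```text
clock: 5.7
eef_pos: [510.6, -56.6, 190.3]
tcp_rot: [3.141, 0.001, 2.157]
contact_force: [1.1, -0.4, 0.3]
opening: 0.936
grasp_force: 0.0
```

Emit:
{"method": "arm_command", "body": {"deltas": [{"tx": -38.6, "ty": -37.1, "tz": -1.8, "wx": 0, "wy": 0, "wz": 0, "hand": 80}, {"tx": -38.6, "ty": -37.1, "tz": -1.8, "wx": 0, "wy": 0, "wz": 0, "hand": 80}, {"tx": -38.6, "ty": -37.1, "tz": -1.8, "wx": 0, "wy": 0, "wz": 0, "hand": 80}, {"tx": -38.6, "ty": -37.1, "tz": -1.8, "wx": 0, "wy": 0, "wz": 0.1, "hand": 80}, {"tx": -38.6, "ty": -37.1, "tz": -1.8, "wx": 0, "wy": 0, "wz": 0.16, "hand": 80}, {"tx": 0, "ty": 0, "tz": 0, "wx": 0, "wy": 0, "wz": 0.16, "hand": 80}, {"tx": 0, "ty": 0, "tz": 0, "wx": 0, "wy": 0, "wz": 0.16, "hand": 80}, {"tx": 0, "ty": 0, "tz": 0, "wx": 0, "wy": 0, "wz": 0, "hand": 80}]}}

```text
clock: 6.7
eef_pos: [457.7, -317.2, 199.0]
tcp_rot: [3.141, 0.0, 1.578]
contact_force: [0.4, -0.5, -0.5]
opening: 0.937
grasp_force: 0.0
```

```bash
python3 -c "
from h import *
from rig import r,imaging
s=r.sense();print(s['clock'],s['eef_pos'],s['tcp_rot'],s['opening'],go(s,[463,-319,100],0))
f=imaging.grab_frame('wrist');f['fish']=1;pickle.dump(f,open('w2.pkl','wb'));cv2.imwrite('pics/w3.png',f['image'][:,:,::-1])
print('pusher',proj(f,np.array([463,-319,40])),'pocket',proj(f,np.array([641,-277,20])))
"
```

```text
6.7 [ 457.74422666 -317.20072926  198.963298  ] [3.14126889e+00 3.81264333e-04 1.57753405e+00] 0.9371275516085811 (array([-1.8,  5.2, 99. ]), array([0.   , 0.   , 0.007]), array([-1.000e-03,  1.000e-03, -3.135e+00]))
pusher (np.float64(282.8567560914888), np.float64(193.19977296837675)) pocket (np.float64(445.6588272891744), np.float64(154.14810667651517))
```

View pics/w3.png

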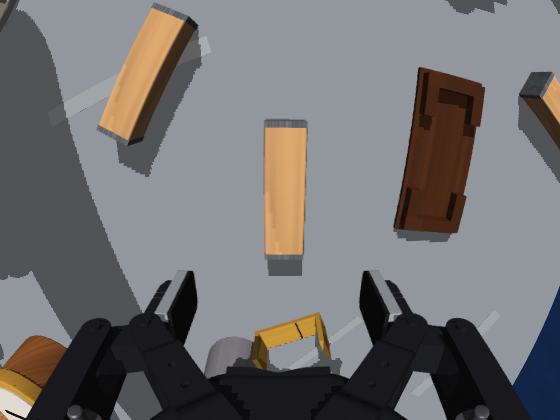

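The wrist view shows the pusher at (285,190), about where predicted, with felt on both ends. The pocket is at (440,155).

```bash
python3 -c "
from h import *
f=pickle.load(open('w2.pkl','rb'))
q=[onz(f,p,40)[:2] for p in((264,120.5),(306.5,120.5),(303.5,255.5),(265.5,255.5))]
print(np.round(q,1),np.mean(q,0));e=(q[0]+q[1]-q[2]-q[3])/2;print(np.hypot(*e),np.arctan2(e[1],e[0]), 'w',np.hypot(*(q[0]-q[1])),np.hypot(*(q[2]-q[3])))
p=[onz(f,p,20)[:2] for p in((420,68),(484,87),(459,231),(395,227))];print(np.round(p,1),np.mean(p,0))
"
```

```text
[[ 444.9 -249.4]
 [ 484.  -249. ]
 [ 485.3 -385.8]
 [ 445.9 -386. ]] [ 465.02911825 -317.53077693]
136.67259150333206 1.578813192542634 w 39.10952974306248 39.437039822720905
[[ 603.3 -187.6]
 [ 686.6 -196.5]
 [ 675.8 -367.6]
 [ 589.  -361.8]] [ 638.67310926 -278.34692578]
```

Emit:
{"method": "arm_command", "body": {"deltas": [{"tx": -0.3, "ty": 7.3, "tz": 40, "wx": 0, "wy": 0, "wz": 0, "hand": 80}, {"tx": 0, "ty": 0, "tz": 50, "wx": 0, "wy": 0, "wz": 0, "hand": 80}, {"tx": 0, "ty": 0, "tz": 50, "wx": 0, "wy": 0, "wz": 0, "hand": 80}, {"tx": 0, "ty": 0, "tz": 35, "wx": 0, "wy": 0, "wz": 0, "hand": 80}, {"tx": 0, "ty": 0, "tz": 18, "wx": 0, "wy": 0, "wz": 0, "hand": 70}, {"tx": 0, "ty": 0, "tz": 0, "wx": 0, "wy": 0, "wz": 0, "hand": 50}, {"tx": 0, "ty": 0, "tz": 0, "wx": 0, "wy": 0, "wz": 0, "hand": 34}, {"tx": 0, "ty": 0, "tz": 0, "wx": 0, "wy": 0, "wz": 0, "hand": 34}], "squeeze": 50}}

```text
clock: 7.75
eef_pos: [466.1, -317.7, 7.0]
tcp_rot: [3.14, 0.001, 1.577]
contact_force: [-0.6, -0.6, -1.3]
opening: 0.459
grasp_force: 50.9
```

Emit:
{"method": "arm_command", "body": {"deltas": [{"tx": 0, "ty": 0, "tz": 0, "wx": 0, "wy": 0, "wz": 0, "hand": 34}, {"tx": 0, "ty": 0, "tz": 0, "wx": 0, "wy": 0, "wz": 0, "hand": 34}, {"tx": 0, "ty": 0, "tz": -30, "wx": 0, "wy": 0, "wz": 0, "hand": 34}, {"tx": 0, "ty": 0, "tz": -40, "wx": 0, "wy": 0, "wz": 0, "hand": 34}, {"tx": 0, "ty": 0, "tz": 0, "wx": 0, "wy": 0, "wz": 0, "hand": 34}]}}

```text
clock: 8.38
eef_pos: [467.1, -318.4, 78.7]
tcp_rot: [3.137, 0.003, 1.577]
contact_force: [0.4, 0.1, -1.2]
opening: 0.461
grasp_force: 51.2
```

```bash
python3 -c "
from h import *
from rig import r,imaging
s=r.sense();print(s['clock'],s['eef_pos'],s['tcp_rot'],s['opening'],s['grasp_force'])
w=W(-200,85);print(w,go(s,[*w,76],0.0266))
for n in('wrist','side','top'):
  f=imaging.grab_frame(n);f['fish']=n=='wrist';pickle.dump(f,open(n+'3.pkl','wb'));
  if n=='wrist':cv2.imwrite('pics/w4.png',f['image'][:,:,::-1])
  print(n,proj(f,np.array([*(s['eef_pos'][:2]+[0,70]),s['eef_pos'][2]+34])))
"
```

```text
8.375 [ 467.12099307 -318.41290576   78.70601325] [3.13684878 0.00326448 1.57684964] 0.4607094051421822 51.17997944355011
[ 496.57542297 -149.31668364] (array([168.9,  30.5,   2.3]), array([ 0.005,  0.003, -0.021]), array([ 0.005, -0.007,  3.121]))
wrist (np.float64(278.08882794518297), np.float64(142.19933993990702))
side (np.float64(285.42252685360586), np.float64(241.5620733143264))
top (np.float64(361.7175557332011), np.float64(243.5322012653681))
```

View pics/w4.png

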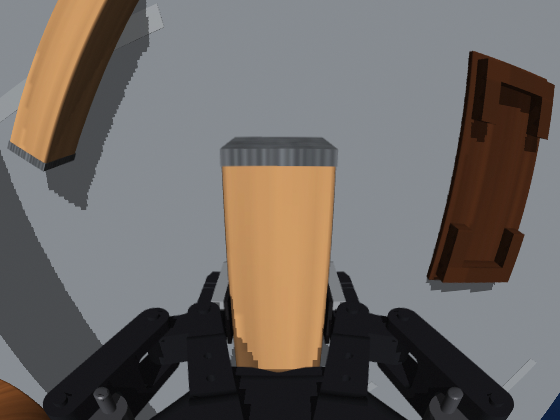

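Emit:
{"method": "arm_command", "body": {"deltas": [{"tx": 42, "ty": 7.5, "tz": 0, "wx": 0, "wy": 0, "wz": -0.02, "hand": 34}, {"tx": 42, "ty": 8.5, "tz": 0, "wx": 0.004, "wy": 0.003, "wz": 0, "hand": 34}, {"tx": 42, "ty": 8.5, "tz": 0, "wx": 0, "wy": 0, "wz": 0, "hand": 34}, {"tx": 42, "ty": 8.5, "tz": 0, "wx": 0, "wy": 0, "wz": 0, "hand": 34}, {"tx": 0, "ty": 0, "tz": 20, "wx": 0, "wy": 0, "wz": 0, "hand": 34}, {"tx": 0, "ty": 0, "tz": 20, "wx": 0, "wy": 0, "wz": 0, "hand": 34}, {"tx": 0, "ty": 0, "tz": 0, "wx": 0, "wy": 0, "wz": 0, "hand": 34}]}}

```text
clock: 9.4
eef_pos: [492.5, -147.6, 33.7]
tcp_rot: [-3.133, -0.005, 1.597]
contact_force: [-0.0, 0.0, -1.1]
opening: 0.461
grasp_force: 51.0
```

```bash
python3 -c "
from h import *
from rig import r,imaging
s=r.sense();print(s['clock'],s['eef_pos'],s['tcp_rot'],s['opening'],s['grasp_force'],inv(s['eef_pos']))
print(go(s,[*W(-200,84),38],0.0266))
f=imaging.grab_frame('wrist');f['fish']=1;pickle.dump(f,open('w5.pkl','wb'));cv2.imwrite('pics/w5.png',f['image'][:,:,::-1])
"
```

```text
9.4 [ 492.49445804 -147.58357523   33.65000334] [-3.13278852 -0.00458187  1.59708932] 0.46138225859467324 51.00545883178711 [-198.15902939   89.03345593]
(array([-1.8,  5. , -4.4]), array([-0.009, -0.005, -0.   ]), array([-0.007,  0.014,  3.141]))
```

View pics/w5.png

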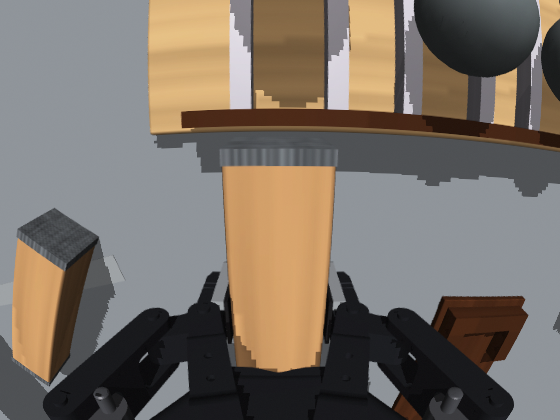

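Emit:
{"method": "arm_command", "body": {"deltas": [{"tx": 0, "ty": 5, "tz": -5, "wx": -0.004, "wy": -0.003, "wz": 0, "hand": 34}, {"tx": 15, "ty": 0, "tz": 0, "wx": 0, "wy": 0, "wz": 0, "hand": 34}, {"tx": 15, "ty": 0, "tz": 0, "wx": 0, "wy": 0, "wz": 0, "hand": 34}, {"tx": 15, "ty": 0, "tz": 0, "wx": 0, "wy": 0, "wz": 0, "hand": 34}, {"tx": 6, "ty": 0, "tz": 0, "wx": 0, "wy": 0, "wz": 0, "hand": 34}, {"tx": 6, "ty": 0, "tz": 0, "wx": 0, "wy": 0, "wz": 0, "hand": 34}, {"tx": 6, "ty": 0, "tz": 0, "wx": 0, "wy": 0, "wz": 0, "hand": 34}, {"tx": 6, "ty": 0, "tz": 0, "wx": 0, "wy": 0, "wz": 0, "hand": 34}]}}

```text
clock: 10.45
eef_pos: [497.9, -79.1, 40.9]
tcp_rot: [3.141, 0.0, 1.597]
contact_force: [0.5, -1.5, -0.3]
opening: 0.46
grasp_force: 51.1
```

```bash
python3 -c "
from h import *
from rig import r
s=r.sense();print(s['clock'],s['eef_pos'],s['tcp_rot'],s['opening'],s['grasp_force'],s['contact_force'],inv(s['eef_pos']))
print(go(s,[*W(18,84),38],0.0266))
"
```

```text
10.45 [497.85905297 -79.14297813  40.86733221] [3.14147864e+00 1.98330758e-04 1.59666766e+00] 0.45960393452709797 51.13576054573059 [ 0.49748106 -1.54642242 -0.32737114] [-129.88520843   81.8515633 ]
(array([147.9,  -2.3,   2.8]), array([ 0.   ,  0.   , -0.001]), array([ 0.   , -0.   ,  3.141]))
```

Emit:
{"method": "arm_command", "body": {"deltas": [{"tx": 7, "ty": -1, "tz": 1.5, "wx": 0, "wy": 0, "wz": 0, "hand": 34}, {"tx": 8, "ty": -1, "tz": 1, "wx": 0, "wy": 0, "wz": 0, "hand": 34}, {"tx": 8, "ty": 0, "tz": 0, "wx": 0, "wy": 0, "wz": 0, "hand": 34}, {"tx": 8, "ty": 0, "tz": 0, "wx": 0, "wy": 0, "wz": 0, "hand": 34}, {"tx": 8, "ty": 0, "tz": 0, "wx": 0, "wy": 0, "wz": 0, "hand": 34}, {"tx": 8, "ty": 0, "tz": 0, "wx": 0, "wy": 0, "wz": 0, "hand": 34}, {"tx": 8, "ty": 0, "tz": 0, "wx": 0, "wy": 0, "wz": 0, "hand": 34}, {"tx": 8, "ty": 0, "tz": 0, "wx": 0, "wy": 0, "wz": 0, "hand": 34}]}}

```text
clock: 11.45
eef_pos: [494.1, -15.8, 38.3]
tcp_rot: [-3.142, -0.0, 1.597]
contact_force: [0.5, -1.0, -0.7]
opening: 0.458
grasp_force: 51.1
```

Emit:
{"method": "arm_command", "body": {"deltas": [{"tx": 8, "ty": 0, "tz": 0, "wx": 0, "wy": 0, "wz": 0, "hand": 34}, {"tx": 8, "ty": 0, "tz": 0, "wx": 0, "wy": 0, "wz": 0, "hand": 34}, {"tx": 8, "ty": 0, "tz": 0, "wx": 0, "wy": 0, "wz": 0, "hand": 34}, {"tx": 8, "ty": 0, "tz": 0, "wx": 0, "wy": 0, "wz": 0, "hand": 34}, {"tx": 8, "ty": 0, "tz": 0, "wx": 0, "wy": 0, "wz": 0, "hand": 34}, {"tx": 8, "ty": 0, "tz": 0, "wx": 0, "wy": 0, "wz": 0, "hand": 34}, {"tx": 8, "ty": 0, "tz": 0, "wx": 0, "wy": 0, "wz": 0, "hand": 34}, {"tx": 8, "ty": 0, "tz": 0, "wx": 0, "wy": 0, "wz": 0, "hand": 34}]}}

```text
clock: 12.45
eef_pos: [492.5, 48.2, 38.4]
tcp_rot: [-3.142, 0.0, 1.597]
contact_force: [-0.3, -1.4, -0.6]
opening: 0.463
grasp_force: 51.1
```

Emit:
{"method": "arm_command", "body": {"deltas": [{"tx": 7, "ty": 0, "tz": 0, "wx": 0, "wy": 0, "wz": 0, "hand": 34}, {"tx": 7, "ty": 0, "tz": 0, "wx": 0, "wy": 0, "wz": 0, "hand": 34}, {"tx": 6, "ty": 0, "tz": 0, "wx": 0, "wy": 0, "wz": 0, "hand": 34}, {"tx": 0, "ty": 0, "tz": 0, "wx": 0, "wy": 0, "wz": 0, "hand": 34}, {"tx": 0, "ty": 0, "tz": 0, "wx": 0, "wy": 0, "wz": 0, "hand": 34}, {"tx": 0, "ty": 0, "tz": 0, "wx": 0, "wy": 0, "wz": 0, "hand": 34}]}}

```text
clock: 13.2
eef_pos: [492.0, 67.5, 38.4]
tcp_rot: [3.142, 0.0, 1.597]
contact_force: [0.4, -0.4, -1.5]
opening: 0.459
grasp_force: 51.1
```

```bash
python3 -c "
from h import *
from rig import r,imaging
s=r.sense();print(s['clock'],s['eef_pos'],s['tcp_rot'],s['opening'],s['grasp_force'],s['contact_force'],inv(s['eef_pos']))
for n in('wrist','side'):
  f=imaging.grab_frame(n);f['fish']=n=='wrist';pickle.dump(f,open(n+'6.pkl','wb'));im=f['image'][:,:,::-1]
  if n=='side':cv2.imwrite('pics/s6.png',cv2.resize(im[140:290,170:370],None,fx=4,fy=4,interpolation=cv2.INTER_CUBIC))
  else: cv2.imwrite('pics/w6.png',im)
  for x,y,z in((132,84,38),(-65,0,46),(-73,-84,46)):print(n,proj(f,np.array([*W(x,y),z])))
"
```

```text
13.2 [491.9753853   67.45195515  38.37824693] [3.14156773e+00 3.14914909e-05 1.59659856e+00] 0.45894813721495487 51.086225509643555 [ 0.36287967 -0.37315958 -1.472955  ] [16.81432042 83.83656863]
wrist (np.float64(276.31737631901916), np.float64(32.05943855831299))
wrist (np.float64(405.3209214242102), np.float64(382.50003565878745))
wrist (np.float64(500.5997093997104), np.float64(370.4204993864116))
side (np.float64(232.14678303974873), np.float64(198.50515789257247))
side (np.float64(281.130076394355), np.float64(213.89151342407317))
side (np.float64(304.88186342475075), np.float64(208.1324489106878))
```

View pics/w6.png

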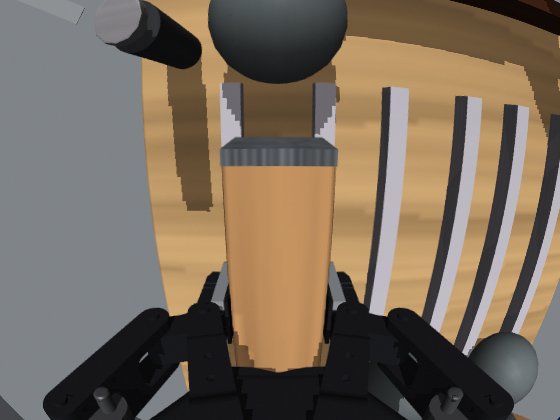

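The wrist view shows sphere 3 past the rail ends, in its berth at (278,20). The bar is still square in the grip, and sphere 1 is undisturbed at (505,368). Next I'll back out and move to lane 2.

Emit:
{"method": "arm_command", "body": {"deltas": [{"tx": -25, "ty": 0, "tz": 0, "wx": 0, "wy": 0, "wz": 0, "hand": 34}, {"tx": -48, "ty": 0, "tz": 0, "wx": 0, "wy": 0, "wz": 0, "hand": 34}, {"tx": -48, "ty": 0, "tz": 0, "wx": 0, "wy": 0, "wz": 0, "hand": 34}, {"tx": -48, "ty": 0, "tz": 0, "wx": 0, "wy": 0, "wz": 0, "hand": 34}, {"tx": -48, "ty": 0, "tz": 0, "wx": 0, "wy": 0, "wz": 0, "hand": 34}, {"tx": 0, "ty": 42, "tz": 0, "wx": 0, "wy": 0, "wz": 0, "hand": 34}, {"tx": 0, "ty": 42, "tz": 0, "wx": 0, "wy": 0, "wz": 0, "hand": 34}, {"tx": 0, "ty": 0, "tz": 0, "wx": 0, "wy": 0, "wz": 0, "hand": 34}]}}

```text
clock: 14.3
eef_pos: [584.8, -147.7, 38.7]
tcp_rot: [3.138, 0.001, 1.597]
contact_force: [-0.4, 0.8, -1.7]
opening: 0.465
grasp_force: 51.2
```

```bash
python3 -c "
from h import *
from rig import r,imaging
s=r.sense();print(s['clock'],s['eef_pos'],s['tcp_rot'],s['opening'],s['grasp_force'],inv(s['eef_pos']))
print(go(s,[*W(18,0),38],0.0266))
f=imaging.grab_frame('wrist');f['fish']=1;pickle.dump(f,open('w7.pkl','wb'));cv2.imwrite('pics/w7.png',f['image'][:,:,::-1])
for x,y,z in((132,84,38),(-65,0,46),(-73,-84,46)):print(proj(f,np.array([*W(x,y),z])))
g=cv2.cvtColor(f['image'],cv2.COLOR_RGB2HSV);m=((g[...,1]<60)&(g[...,2]>20)&(g[...,2]<115)&(g[...,0]>70)).astype('uint8')
"
```

```text
14.3 [ 584.78752444 -147.70875219   38.66984039] [3.13825603e+00 8.47310887e-04 1.59686094e+00] 0.46514633321655896 51.161381006240845 [-200.73736858   -3.22367356]
(array([218.7,  -3.3,   0.5]), array([ 0.003,  0.001, -0.001]), array([ 1.000e-03, -5.000e-03,  3.141e+00]))
(np.float64(144.50472808372254), np.float64(-219.25157553791232))
(np.float64(268.9110887910378), np.float64(-16.546666866242248))
(np.float64(455.17303041060484), np.float64(20.168704751309775))
```

View pics/w7.png

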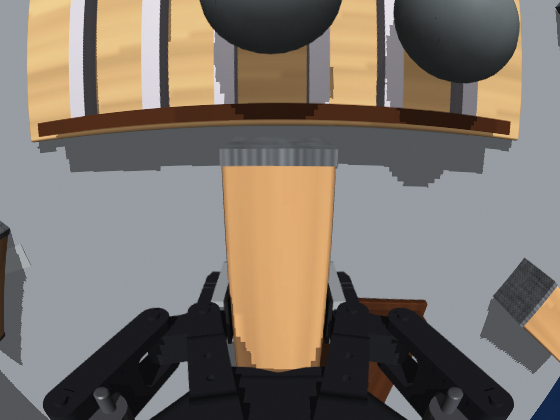

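The wrist view shows sphere 2 at (270,0) straight ahead and sphere 1 at (457,20). The bar is square but about 2 mm to the right of the lane centre.

Emit:
{"method": "arm_command", "body": {"deltas": [{"tx": 10, "ty": -1, "tz": 0, "wx": 0, "wy": 0, "wz": 0, "hand": 34}, {"tx": 10, "ty": -0.5, "tz": 0, "wx": 0, "wy": 0, "wz": 0, "hand": 34}, {"tx": 6, "ty": 0, "tz": 0, "wx": 0, "wy": 0, "wz": 0, "hand": 34}, {"tx": 6, "ty": 0, "tz": 0, "wx": 0, "wy": 0, "wz": 0, "hand": 34}, {"tx": 6, "ty": 0, "tz": 0, "wx": 0, "wy": 0, "wz": 0, "hand": 34}, {"tx": 6, "ty": 0, "tz": 0, "wx": 0, "wy": 0, "wz": 0, "hand": 34}, {"tx": 8, "ty": 0, "tz": 0, "wx": 0, "wy": 0, "wz": 0, "hand": 34}, {"tx": 8, "ty": 0, "tz": 0, "wx": 0, "wy": 0, "wz": 0, "hand": 34}]}}

```text
clock: 15.35
eef_pos: [578.5, -86.7, 38.3]
tcp_rot: [3.142, 0.0, 1.597]
contact_force: [-0.0, -1.4, -1.1]
opening: 0.459
grasp_force: 51.3
```

Emit:
{"method": "arm_command", "body": {"deltas": [{"tx": 8, "ty": 0, "tz": 0, "wx": 0, "wy": 0, "wz": 0, "hand": 34}, {"tx": 8, "ty": 0, "tz": 0, "wx": 0, "wy": 0, "wz": 0, "hand": 34}, {"tx": 8, "ty": 0, "tz": 0, "wx": 0, "wy": 0, "wz": 0, "hand": 34}, {"tx": 8, "ty": 0, "tz": 0, "wx": 0, "wy": 0, "wz": 0, "hand": 34}, {"tx": 8, "ty": 0, "tz": 0, "wx": 0, "wy": 0, "wz": 0, "hand": 34}, {"tx": 8, "ty": 0, "tz": 0, "wx": 0, "wy": 0, "wz": 0, "hand": 34}, {"tx": 8, "ty": 0, "tz": 0, "wx": 0, "wy": 0, "wz": 0, "hand": 34}, {"tx": 8, "ty": 0, "tz": 0, "wx": 0, "wy": 0, "wz": 0, "hand": 34}]}}

```text
clock: 16.35
eef_pos: [576.8, -22.7, 38.3]
tcp_rot: [-3.142, 0.0, 1.597]
contact_force: [-0.4, -0.6, -1.1]
opening: 0.46
grasp_force: 51.3
```

Emit:
{"method": "arm_command", "body": {"deltas": [{"tx": 8, "ty": 0, "tz": 0, "wx": 0, "wy": 0, "wz": 0, "hand": 34}, {"tx": 8, "ty": 0, "tz": 0, "wx": 0, "wy": 0, "wz": 0, "hand": 34}, {"tx": 8, "ty": 0, "tz": 0, "wx": 0, "wy": 0, "wz": 0, "hand": 34}, {"tx": 8, "ty": 0, "tz": 0, "wx": 0, "wy": 0, "wz": 0, "hand": 34}, {"tx": 8, "ty": 0, "tz": 0, "wx": 0, "wy": 0, "wz": 0, "hand": 34}, {"tx": 8, "ty": 0, "tz": 0, "wx": 0, "wy": 0, "wz": 0, "hand": 34}, {"tx": 8, "ty": 0, "tz": 0, "wx": 0, "wy": 0, "wz": 0, "hand": 34}, {"tx": 8, "ty": 0, "tz": 0, "wx": 0, "wy": 0, "wz": 0, "hand": 34}]}}

```text
clock: 17.35
eef_pos: [575.2, 41.3, 38.3]
tcp_rot: [-3.142, 0.0, 1.597]
contact_force: [-0.0, -0.8, -0.6]
opening: 0.461
grasp_force: 51.3
```

Emit:
{"method": "arm_command", "body": {"deltas": [{"tx": 8, "ty": 0, "tz": 0, "wx": 0, "wy": 0, "wz": 0, "hand": 34}, {"tx": 8, "ty": 0, "tz": 0, "wx": 0, "wy": 0, "wz": 0, "hand": 34}, {"tx": 7, "ty": 0, "tz": 0, "wx": 0, "wy": 0, "wz": 0, "hand": 34}, {"tx": 6, "ty": 0, "tz": 0, "wx": 0, "wy": 0, "wz": 0, "hand": 34}, {"tx": 0, "ty": 0, "tz": 0, "wx": 0, "wy": 0, "wz": 0, "hand": 34}, {"tx": 0, "ty": 0, "tz": 0, "wx": 0, "wy": 0, "wz": 0, "hand": 34}, {"tx": 0, "ty": 0, "tz": 0, "wx": 0, "wy": 0, "wz": 0, "hand": 34}]}}

```text
clock: 18.23
eef_pos: [574.4, 69.6, 38.3]
tcp_rot: [-3.142, 0.0, 1.597]
contact_force: [-0.3, 0.0, -2.4]
opening: 0.464
grasp_force: 51.3
```

```bash
python3 -c "
from h import *
from rig import r,imaging
s=r.sense();print(s['clock'],s['eef_pos'],s['tcp_rot'],s['opening'],s['grasp_force'],inv(s['eef_pos']))
print(go(s,[*W(18,0),38],0.0266))
f=imaging.grab_frame('wrist');f['fish']=1;g=imaging.grab_frame('side')
im=cv2.resize(f['image'],(400,300));sd=cv2.resize(g['image'][140:260,180:340],(400,300),interpolation=cv2.INTER_CUBIC)
cv2.imwrite('pics/w8.png',np.hstack([im,sd])[:,:,::-1])
for x,y,z in((132,84,38),(132,0,38),(-73,-84,46)):print(np.array(proj(f,np.array([*W(x,y),z])))/1.4,(np.array(proj(g,np.array([*W(x,y),z])))-[180,140])*2.5+[400,0])
"
```

```text
18.225 [574.40093649  69.5658144   38.32541947] [-3.14151810e+00  3.44537491e-05  1.59652406e+00] 0.46368549571014217 51.29881203174591 [16.73651094  1.38395294]
(array([1.3, 1.4, 0.3]), array([-0.   ,  0.   , -0.001]), array([0.   , 0.   , 3.141]))
[73.37150413 34.73914009] [530.3669576  146.26289473]
[199.84397892  22.76400194] [584.8689791  131.70804169]
[289.01775049 278.39492271] [712.20465856 170.33112228]
```

View pics/w8.png

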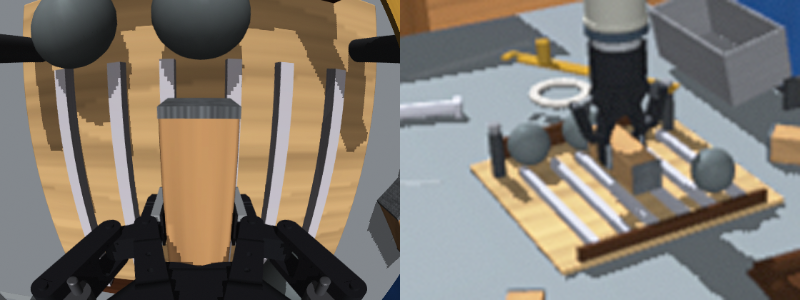

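Both pictures show spheres 3 and 2 in their berths, at (73,25) and (200,15) in the left panel. Sphere 1 is still on lane 1. Now lane 1.

Emit:
{"method": "arm_command", "body": {"deltas": [{"tx": -25, "ty": 0, "tz": 0, "wx": 0, "wy": 0, "wz": 0, "hand": 34}, {"tx": -48, "ty": 0, "tz": 0, "wx": 0, "wy": 0, "wz": 0, "hand": 34}, {"tx": -48, "ty": 0, "tz": 0, "wx": 0, "wy": 0, "wz": 0, "hand": 34}, {"tx": -48, "ty": 0, "tz": 0, "wx": 0, "wy": 0, "wz": 0, "hand": 34}, {"tx": -48, "ty": 0, "tz": 0, "wx": 0, "wy": 0, "wz": 0, "hand": 34}, {"tx": 0, "ty": 42.5, "tz": 0, "wx": 0, "wy": 0, "wz": 0, "hand": 34}, {"tx": 0, "ty": 43, "tz": 0, "wx": 0, "wy": 0, "wz": 0, "hand": 34}, {"tx": 0, "ty": 0, "tz": 0, "wx": 0, "wy": 0, "wz": 0, "hand": 34}]}}

```text
clock: 19.32
eef_pos: [668.6, -145.3, 38.6]
tcp_rot: [3.138, 0.001, 1.597]
contact_force: [0.3, -0.3, -1.3]
opening: 0.461
grasp_force: 51.4
```

Emit:
{"method": "arm_command", "body": {"deltas": [{"tx": 0, "ty": 0, "tz": 0, "wx": 0, "wy": 0, "wz": 0, "hand": 34}, {"tx": 8, "ty": 0, "tz": 0, "wx": 0, "wy": 0, "wz": 0, "hand": 34}, {"tx": 8, "ty": 0, "tz": 0, "wx": 0, "wy": 0, "wz": 0, "hand": 34}, {"tx": 6, "ty": 0, "tz": 0, "wx": 0, "wy": 0, "wz": 0, "hand": 34}, {"tx": 6, "ty": 0, "tz": 0, "wx": 0, "wy": 0, "wz": 0, "hand": 34}, {"tx": 6, "ty": 0, "tz": 0, "wx": 0, "wy": 0, "wz": 0, "hand": 34}, {"tx": 6, "ty": 0, "tz": 0, "wx": 0, "wy": 0, "wz": 0, "hand": 34}, {"tx": 8, "ty": 0, "tz": 0, "wx": 0, "wy": 0, "wz": 0, "hand": 34}]}}

```text
clock: 20.32
eef_pos: [664.4, -96.7, 38.4]
tcp_rot: [3.141, 0.0, 1.597]
contact_force: [0.1, -0.2, -0.5]
opening: 0.459
grasp_force: 51.6
```

```bash
python3 -c "
from h import *
from rig import r
s=r.sense();print(s['clock'],s['opening'],s['grasp_force'],inv(s['eef_pos']),go(s,[*W(18,-84),38],0.0266))
"
```

```text
20.325 0.45914781037794433 51.60209119319916 [-151.8802743   -84.13025584] (array([169.9,  -0.3,   0.4]), array([ 0.   ,  0.   , -0.001]), array([ 0.   , -0.   ,  3.141]))
```

Emit:
{"method": "arm_command", "body": {"deltas": [{"tx": 8, "ty": 0, "tz": 0, "wx": 0, "wy": 0, "wz": 0, "hand": 34}, {"tx": 8, "ty": 0, "tz": 0, "wx": 0, "wy": 0, "wz": 0, "hand": 34}, {"tx": 8, "ty": 0, "tz": 0, "wx": 0, "wy": 0, "wz": 0, "hand": 34}, {"tx": 8, "ty": 0, "tz": 0, "wx": 0, "wy": 0, "wz": 0, "hand": 34}, {"tx": 8, "ty": 0, "tz": 0, "wx": 0, "wy": 0, "wz": 0, "hand": 34}, {"tx": 8, "ty": 0, "tz": 0, "wx": 0, "wy": 0, "wz": 0, "hand": 34}, {"tx": 8, "ty": 0, "tz": 0, "wx": 0, "wy": 0, "wz": 0, "hand": 34}, {"tx": 8, "ty": 0, "tz": 0, "wx": 0, "wy": 0, "wz": 0, "hand": 34}]}}

```text
clock: 21.32
eef_pos: [662.6, -32.4, 38.3]
tcp_rot: [-3.142, 0.0, 1.597]
contact_force: [0.2, -1.3, -1.4]
opening: 0.463
grasp_force: 51.6
```

Emit:
{"method": "arm_command", "body": {"deltas": [{"tx": 8, "ty": 0, "tz": 0, "wx": 0, "wy": 0, "wz": 0, "hand": 34}, {"tx": 8, "ty": 0, "tz": 0, "wx": 0, "wy": 0, "wz": 0, "hand": 34}, {"tx": 8, "ty": 0, "tz": 0, "wx": 0, "wy": 0, "wz": 0, "hand": 34}, {"tx": 8, "ty": 0, "tz": 0, "wx": 0, "wy": 0, "wz": 0, "hand": 34}, {"tx": 8, "ty": 0, "tz": 0, "wx": 0, "wy": 0, "wz": 0, "hand": 34}, {"tx": 8, "ty": 0, "tz": 0, "wx": 0, "wy": 0, "wz": 0, "hand": 34}, {"tx": 8, "ty": 0, "tz": 0, "wx": 0, "wy": 0, "wz": 0, "hand": 34}, {"tx": 8, "ty": 0, "tz": 0, "wx": 0, "wy": 0, "wz": 0, "hand": 34}]}}

```text
clock: 22.32
eef_pos: [661.0, 31.5, 38.3]
tcp_rot: [-3.142, -0.0, 1.597]
contact_force: [-0.4, -0.7, -1.2]
opening: 0.46
grasp_force: 51.6
```

Emit:
{"method": "arm_command", "body": {"deltas": [{"tx": 8, "ty": 0, "tz": 0, "wx": 0, "wy": 0, "wz": 0, "hand": 34}, {"tx": 8, "ty": 0, "tz": 0, "wx": 0, "wy": 0, "wz": 0, "hand": 34}, {"tx": 8, "ty": 0, "tz": 0, "wx": 0, "wy": 0, "wz": 0, "hand": 34}, {"tx": 8, "ty": 0, "tz": 0, "wx": 0, "wy": 0, "wz": 0, "hand": 34}, {"tx": 6, "ty": 0, "tz": 0, "wx": 0, "wy": 0, "wz": 0, "hand": 34}, {"tx": 0, "ty": 0, "tz": 0, "wx": 0, "wy": 0, "wz": 0, "hand": 34}, {"tx": 0, "ty": 0, "tz": 0, "wx": 0, "wy": 0, "wz": 0, "hand": 34}, {"tx": 0, "ty": 0, "tz": 0, "wx": 0, "wy": 0, "wz": 0, "hand": 34}]}}

```text
clock: 23.32
eef_pos: [660.0, 68.8, 38.3]
tcp_rot: [-3.142, 0.0, 1.597]
contact_force: [0.4, 0.2, -2.3]
opening: 0.46
grasp_force: 51.6
```

```bash
python3 -c "
from h import *
from rig import r,imaging
s=r.sense();print(s['clock'],s['eef_pos'],s['tcp_rot'],s['opening'],s['grasp_force'],inv(s['eef_pos']))
f=imaging.grab_frame('wrist');f['fish']=1;g=imaging.grab_frame('side')
im=cv2.resize(f['image'],(400,300));sd=cv2.resize(g['image'][140:260,180:340],(400,300),interpolation=cv2.INTER_CUBIC)
cv2.imwrite('pics/w9.png',np.hstack([im,sd])[:,:,::-1])
for x,y,z in((132,84,38),(132,0,38),(132,-84,38)):print(np.array(proj(f,np.array([*W(x,y),z])))/1.4,(np.array(proj(g,np.array([*W(x,y),z])))-[180,140])*2.5+[400,0])
"
```

```text
23.325 [659.96591203  68.76713006  38.30599293] [-3.14151544e+00  3.00962397e-05  1.59650906e+00] 0.45971288871750027 51.56506597995758 [ 13.66373913 -84.12956067]
[-7.58577938 52.99001156] [530.3669576  146.26289473]
[71.56385304 30.78424308] [584.8689791  131.70804169]
[197.35846961  18.05324621] [636.74447112 117.8546076 ]
```

View pics/w9.png

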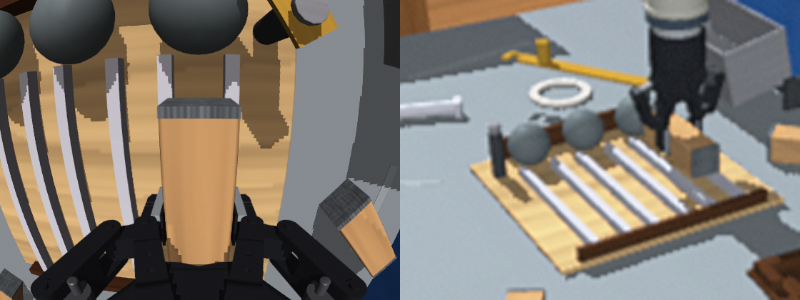

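Both panels show all three spheres berthed, at (200,15), (72,25) and (0,40) on the left and past the rails on the right. Now I'll carry the bar up and next to the pocket for a close look.

Emit:
{"method": "arm_command", "body": {"deltas": [{"tx": -10, "ty": 0, "tz": -25, "wx": 0, "wy": 0, "wz": 0, "hand": 34}, {"tx": 0, "ty": 0, "tz": -45, "wx": 0, "wy": 0, "wz": 0, "hand": 34}, {"tx": 0, "ty": 0, "tz": -42, "wx": 0, "wy": 0, "wz": 0, "hand": 34}, {"tx": -40, "ty": -18, "tz": 0, "wx": 0, "wy": 0, "wz": 0, "hand": 34}, {"tx": -48, "ty": -18, "tz": 0, "wx": 0, "wy": 0, "wz": 0, "hand": 34}, {"tx": -48, "ty": -18, "tz": 0, "wx": 0, "wy": 0, "wz": 0, "hand": 34}, {"tx": -48, "ty": -18, "tz": 0, "wx": 0, "wy": 0, "wz": 0, "hand": 34}, {"tx": -48, "ty": -18, "tz": 0, "wx": 0, "wy": 0, "wz": 0, "hand": 34}]}}

```text
clock: 24.42
eef_pos: [575.6, -176.9, 150.5]
tcp_rot: [3.141, 0.0, 1.597]
contact_force: [1.5, 1.1, -1.9]
opening: 0.463
grasp_force: 51.7
```

Emit:
{"method": "arm_command", "body": {"deltas": [{"tx": -48, "ty": -18, "tz": 0, "wx": 0, "wy": 0, "wz": 0, "hand": 34}, {"tx": -48, "ty": -18, "tz": 0, "wx": 0, "wy": 0, "wz": 0.05, "hand": 34}, {"tx": 0, "ty": 0, "tz": 0, "wx": 0, "wy": 0, "wz": 0.057, "hand": 34}, {"tx": 0, "ty": 0, "tz": 0, "wx": 0, "wy": 0, "wz": 0, "hand": 34}, {"tx": 0, "ty": 0, "tz": 0, "wx": 0, "wy": 0, "wz": 0, "hand": 34}]}}

```text
clock: 25.05
eef_pos: [542.9, -271.7, 150.4]
tcp_rot: [-3.142, -0.0, 1.491]
contact_force: [0.1, -0.1, -1.8]
opening: 0.461
grasp_force: 51.5
```

```bash
python3 -c "
from h import *
from rig import r,imaging
s=r.sense();print(s['clock'],s['eef_pos'],s['tcp_rot'],s['opening'],s['grasp_force'],s['contact_force'])
f=imaging.grab_frame('wrist');f['fish']=1;pickle.dump(f,open('w10.pkl','wb'))
c=proj(f,np.array([642,-279,15]));x0=int(c[0])-130;y0=int(c[1])-120;x0=max(0,min(x0,560-267));y0=max(0,min(y0,220));print(c,x0,y0)
im=cv2.convertScaleAbs(f['image'][y0:y0+200,x0:x0+267],alpha=1.6)
cv2.imwrite('pics/w10.png',cv2.resize(im,(800,600),interpolation=cv2.INTER_CUBIC)[:,:,::-1])
"
```

```text
25.05 [ 542.91326085 -271.74830194  150.35384038] [-3.14157297e+00 -1.11239347e-04  1.49147436e+00] 0.46073797590176013 51.54670000076294 [ 0.08102326 -0.05188995 -1.76270228]
(np.float64(384.68448192379), np.float64(198.36702078748664)) 254 78
```

View pics/w10.png

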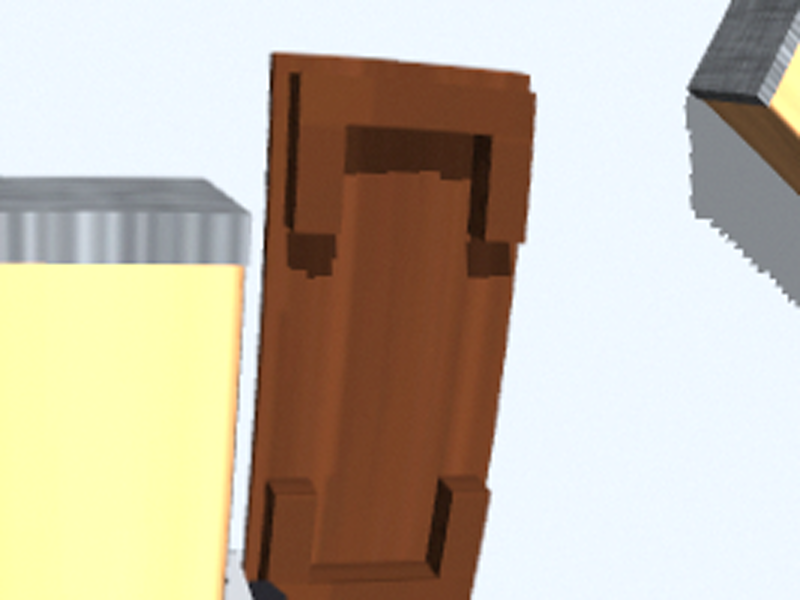

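The crop shows the pocket clearly: the far inner corners are at (347,126) and (492,136), the near inner corners at about (309,579) and (437,579), and the finger gaps are visible. I'll fit its pose from the wall-top points.

```bash
python3 -c "
from h import *
from rig import r
f=pickle.load(open('w10.pkl','rb'))
L={(73,23):(347,126),(73,-23):(492,136),(-73,23):(309,579),(-73,-23):(437,579),(41,23):(337,235),(41,37):(295,232),(41,-37):(523,242),(-41,23):(315,493),(-41,-37):(490,490),(-41,37):(270,493)}
A=np.array(list(L),float);P=lambda p:((p[0]+.5)/2.996-.5+254,(p[1]+.5)/3-.5+78)
B=np.array([onz(f,P(p),20)[:2] for p in L.values()])
a,b=A.mean(0),B.mean(0);U,S,V=np.linalg.svd((A-a).T@(B-b));R=(U@V).T;t=b-R@a
print('yaw',np.arctan2(R[1,0],R[0,0]),'c',t,'det',np.linalg.det(R),(B-(A@R.T+t)).round(1).tolist(),'scale',S.sum()/((A-a)**2).sum())
# bar in hand: front top edge, row of edge; left/right
s=r.sense();z=s['eef_pos'][2]+34
q=np.array([onz(f,P(p),z)[:2] for p in((249,212),)]);print('bar front-right top corner in tool',rot(s).inv().apply(np.r_[q[0],z]-s['eef_pos']))
print(go(s,[*t,60],np.arctan2(R[1,0],R[0,0])-np.pi/2))
"
```

```text
yaw 1.4840568731503827 c [ 643.06121361 -279.91848588] det 0.9999999999999998 [[0.4, -0.8], [0.2, -0.4], [1.0, 1.2], [0.4, -0.3], [-0.8, -0.5], [0.6, -0.2], [-0.2, 0.2], [-0.5, 0.2], [0.2, 0.4], [-1.1, 0.4]] scale 0.9952757173561457
bar front-right top corner in tool [ 67.91788644  20.54509543 -33.99665785]
(array([ -0.4, 100.4,  90.3]), array([-0.   , -0.   ,  0.008]), array([ 0.   , -0.   , -3.134]))
```

Emit:
{"method": "arm_command", "body": {"deltas": [{"tx": 0, "ty": 0, "tz": 0, "wx": 0, "wy": 0, "wz": 0.008, "hand": 34}, {"tx": 0, "ty": 50, "tz": 0, "wx": 0, "wy": 0, "wz": 0, "hand": 34}, {"tx": 0.8, "ty": 50, "tz": 30, "wx": 0, "wy": 0, "wz": 0, "hand": 34}, {"tx": 0, "ty": 0, "tz": 50, "wx": 0, "wy": 0, "wz": 0, "hand": 34}, {"tx": 0, "ty": 0, "tz": 35, "wx": 0, "wy": 0, "wz": 0, "hand": 34}, {"tx": 0, "ty": 0, "tz": 0, "wx": 0, "wy": 0, "wz": 0, "hand": 34}, {"tx": 0, "ty": 0, "tz": 0, "wx": 0, "wy": 0, "wz": 0, "hand": 34}, {"tx": 0, "ty": 0, "tz": 0, "wx": 0, "wy": 0, "wz": 0, "hand": 34}]}}

```text
clock: 26.1
eef_pos: [643.9, -280.8, 37.7]
tcp_rot: [3.138, 0.001, 1.482]
contact_force: [0.5, -0.1, -0.8]
opening: 0.461
grasp_force: 51.6
```

```bash
python3 -c "
from h import *
from rig import r,imaging
s=r.sense();print(s['clock'],s['eef_pos'],s['tcp_rot'],s['opening'],s['grasp_force'],s['contact_force'])
u=np.array([np.cos(1.484),np.sin(1.484)]);t=np.array([643.06,-279.92])+1*u
print(go(s,[*t,13],1.484-np.pi/2))
"
```

```text
26.1 [ 643.86657941 -280.76961599   37.7017094 ] [3.13837336e+00 1.06140132e-03 1.48186931e+00] 0.4610672430429065 51.56195282936096 [ 0.54691991 -0.07011505 -0.80892131]
(array([ 1.8, -1. , 24.7]), array([ 0.003,  0.001, -0.002]), array([ 2.000e-03, -5.000e-03,  3.139e+00]))
```

Emit:
{"method": "arm_command", "body": {"deltas": [{"tx": 1.5, "ty": -0.5, "tz": 0, "wx": 0, "wy": 0, "wz": -0.002, "hand": 34}, {"tx": 0, "ty": 0, "tz": 6, "wx": 0, "wy": 0, "wz": 0, "hand": 34}, {"tx": 0, "ty": 0, "tz": 6, "wx": 0, "wy": 0, "wz": 0, "hand": 34}, {"tx": 0, "ty": 0, "tz": 5, "wx": 0, "wy": 0, "wz": 0, "hand": 34}, {"tx": 0, "ty": 0, "tz": 0, "wx": 0, "wy": 0, "wz": 0, "hand": 34}]}}

```text
clock: 26.72
eef_pos: [641.6, -278.5, 17.5]
tcp_rot: [-3.14, -0.0, 1.484]
contact_force: [-0.4, 0.1, -1.4]
opening: 0.458
grasp_force: 51.6
```

Emit:
{"method": "arm_command", "body": {"deltas": [{"tx": 0, "ty": 1, "tz": 2, "wx": 0, "wy": 0, "wz": 0, "hand": 34}, {"tx": 0, "ty": 0, "tz": 2.5, "wx": 0, "wy": 0, "wz": 0, "hand": 34}, {"tx": 0, "ty": 0, "tz": 0, "wx": 0, "wy": 0, "wz": 0, "hand": 34}]}}

```text
clock: 27.1
eef_pos: [643.0, -278.8, 13.6]
tcp_rot: [-3.141, -0.0, 1.484]
contact_force: [-0.4, 0.1, -1.7]
opening: 0.458
grasp_force: 51.6
```

Emit:
{"method": "arm_command", "body": {"deltas": [{"tx": 0, "ty": 0, "tz": 1, "wx": 0, "wy": 0, "wz": 0, "hand": 34}, {"tx": 0, "ty": 0, "tz": 0, "wx": 0, "wy": 0, "wz": 0, "hand": 60}, {"tx": 0, "ty": 0, "tz": 0, "wx": 0, "wy": 0, "wz": 0, "hand": 65}, {"tx": 0, "ty": 0, "tz": 0, "wx": 0, "wy": 0, "wz": 0, "hand": 65}, {"tx": 0, "ty": 0, "tz": -30, "wx": 0, "wy": 0, "wz": 0, "hand": 65}, {"tx": 0, "ty": 0, "tz": -50, "wx": 0, "wy": 0, "wz": 0, "hand": 65}, {"tx": 0, "ty": 0, "tz": -60, "wx": 0, "wy": 0, "wz": 0, "hand": 65}, {"tx": 0, "ty": 0, "tz": 0, "wx": 0, "wy": 0, "wz": 0, "hand": 65}]}}

```text
clock: 28.1
eef_pos: [646.4, -280.2, 159.0]
tcp_rot: [3.132, 0.003, 1.484]
contact_force: [-0.1, 0.1, 0.3]
opening: 0.762
grasp_force: 0.0
```

```bash
python3 -c "
from h import *
from rig import r,imaging
s=r.sense();print(s['clock'],s['eef_pos'],s['tcp_rot'],s['opening'])
f=imaging.grab_frame('wrist');f['fish']=1;pickle.dump(f,open('w11.pkl','wb'))
R=Ro.from_euler('z',1.484).as_matrix()
for l in ((70,20,46),(70,-20,46),(-70,20,46),(-70,-20,46)): print(l,np.array(proj(f,R@[l[0],l[1],0]+[643.06,-279.92,l[2]])).round(1))
h=cv2.cvtColor(f['image'],cv2.COLOR_RGB2HSV);m=((h[...,0]<25)&(h[...,1]>70)&(h[...,2]>150)).astype('uint8')
for c in cv2.findContours(m,0,2)[0]:
  if cv2.contourArea(c)>800: print(cv2.contourArea(c),cv2.boundingRect(c),cv2.approxPolyDP(c,5,True)[:,0].tolist())
q=W(130+215*np.sin(1.009),-134+215*np.cos(1.009));print('knob',q,go(s,[*q,170],np.pi/2+0.0266-1.009))
"
```

```text
28.1 [ 646.35376679 -280.2115701   158.96617292] [3.13229526 0.00313863 1.48377794] 0.7615870397156479
(70, 20, 46) [246.1 120.5]
(70, -20, 46) [297.4 120.4]
(-70, 20, 46) [250.6 278.8]
(-70, -20, 46) [294.5 278.8]
6617.0 (248, 129, 50, 146) [[248, 130], [252, 274], [293, 274], [297, 130]]
4542.0 (409, 61, 110, 112) [[428, 61], [409, 97], [502, 172], [518, 140]]
knob [587.39838198 365.2336565 ] (array([ 637.8, -114.7,  -14.1]), array([ 0.008,  0.006, -0.675]), array([ 0.008, -0.01 ,  2.466]))
```

Emit:
{"method": "arm_command", "body": {"deltas": [{"tx": 53.2, "ty": -9.6, "tz": -1, "wx": 0, "wy": 0, "wz": 0, "hand": 65}, {"tx": 53.2, "ty": -9.6, "tz": -1, "wx": 0, "wy": 0, "wz": 0, "hand": 65}, {"tx": 53.2, "ty": -9.6, "tz": -1, "wx": 0, "wy": 0, "wz": 0, "hand": 65}, {"tx": 53.2, "ty": -9.6, "tz": -1, "wx": 0, "wy": 0, "wz": 0, "hand": 65}, {"tx": 53.2, "ty": -9.6, "tz": -1, "wx": 0, "wy": 0, "wz": 0, "hand": 65}, {"tx": 53.2, "ty": -9.6, "tz": -1, "wx": 0, "wy": 0, "wz": 0, "hand": 65}, {"tx": 53.2, "ty": -9.6, "tz": -1, "wx": 0, "wy": 0, "wz": 0, "hand": 65}, {"tx": 53.2, "ty": -9.6, "tz": -1, "wx": 0, "wy": 0, "wz": 0, "hand": 65}]}}

```text
clock: 29.15
eef_pos: [602.3, 153.3, 159.3]
tcp_rot: [-3.139, 0.001, 1.484]
contact_force: [-0.1, 0.2, 0.4]
opening: 0.757
grasp_force: 0.0
```

Emit:
{"method": "arm_command", "body": {"deltas": [{"tx": 53.2, "ty": -9.6, "tz": 0, "wx": 0, "wy": 0, "wz": 0, "hand": 65}, {"tx": 53.2, "ty": -9.6, "tz": 0, "wx": 0, "wy": 0, "wz": 0, "hand": 60}, {"tx": 53.2, "ty": -9.6, "tz": 0, "wx": 0, "wy": 0, "wz": 0, "hand": 60}, {"tx": 53.2, "ty": -9.6, "tz": 0, "wx": 0, "wy": 0, "wz": -0.135, "hand": 60}, {"tx": 0, "ty": 0, "tz": 0, "wx": 0, "wy": 0, "wz": -0.18, "hand": 60}, {"tx": 0, "ty": 0, "tz": 0, "wx": 0, "wy": 0, "wz": -0.18, "hand": 60}, {"tx": 0, "ty": 0, "tz": 0, "wx": 0, "wy": 0, "wz": -0.18, "hand": 60}, {"tx": 0, "ty": 0, "tz": 0, "wx": 0, "wy": 0, "wz": 0, "hand": 60}]}}

```text
clock: 30.15
eef_pos: [583.0, 366.8, 159.2]
tcp_rot: [-3.139, -0.0, 2.158]
contact_force: [-0.5, 0.7, -0.7]
opening: 0.703
grasp_force: 0.0
```

```bash
python3 -c "
from h import *
from rig import r,imaging
s=r.sense();print(s['clock'],s['eef_pos'],s['tcp_rot'],s['opening'])
f=imaging.grab_frame('wrist');f['fish']=1;pickle.dump(f,open('w12.pkl','wb'))
im=f['image'];h=cv2.cvtColor(im,cv2.COLOR_RGB2HSV)
c=np.array(proj(f,np.array([587.5,365.8,111])));print('knob pred',c)
m=((abs(h[...,0].astype(int)-21)<5)&(h[...,1]>150)&(h[...,2]>90)).astype('uint8')
for k in cv2.findContours(m,0,2)[0]:
  if cv2.contourArea(k)>300:print(cv2.contourArea(k),cv2.boundingRect(k),cv2.approxPolyDP(k,3,True)[:,0].tolist())
cv2.imwrite('pics/w12.png',im[:,:,::-1])
print(go(s,[587.5,365.8,86],np.pi/2+0.0266-1.009))
"
```

```text
30.15 [583.01384911 366.79003089 159.17408778] [-3.13907953e+00 -8.83176703e-05  2.15769369e+00] 0.7034269590423586
knob pred [282.81119381 241.59236334]
7165.5 (267, 123, 37, 249) [[268, 123], [267, 139], [295, 141], [293, 164], [268, 164], [269, 370], [284, 371], [296, 366], [303, 124]]
(array([-3.3,  3.4, 73.2]), array([-0.003, -0.   , -0.001]), array([-0.   ,  0.004,  3.14 ]))
```

Emit:
{"method": "arm_command", "body": {"deltas": [{"tx": -3.3, "ty": 4, "tz": 0, "wx": 0, "wy": 0, "wz": 0, "hand": 60}, {"tx": 0, "ty": 0, "tz": 38, "wx": 0, "wy": 0, "wz": 0, "hand": 55}, {"tx": 0, "ty": 0, "tz": 35, "wx": 0, "wy": 0, "wz": 0, "hand": 50}, {"tx": 0, "ty": 0, "tz": 0, "wx": 0, "wy": 0, "wz": 0, "hand": 15}, {"tx": 0, "ty": 0, "tz": 0, "wx": 0, "wy": 0, "wz": 0, "hand": 15}, {"tx": 0, "ty": 0, "tz": 0, "wx": 0, "wy": 0, "wz": 0, "hand": 15}, {"tx": 0, "ty": 0, "tz": 0, "wx": 0, "wy": 0, "wz": 0, "hand": 15}], "squeeze": 20}}

```text
clock: 31.08
eef_pos: [588.9, 366.4, 88.0]
tcp_rot: [-3.141, 0.0, 2.159]
contact_force: [0.8, -1.4, -10.6]
opening: 0.246
grasp_force: 22.3
```

Emit:
{"method": "arm_command", "body": {"deltas": [{"tx": -0.6, "ty": -10.7, "tz": 0, "wx": 0, "wy": 0, "wz": -0.05, "hand": 15}, {"tx": -1.1, "ty": -21.4, "tz": 0, "wx": 0, "wy": 0, "wz": -0.1, "hand": 15}, {"tx": -1.1, "ty": -21.4, "tz": 0, "wx": 0, "wy": 0, "wz": -0.1, "hand": 15}, {"tx": -1.1, "ty": -21.4, "tz": 0, "wx": 0, "wy": 0, "wz": -0.1, "hand": 15}, {"tx": -1.1, "ty": -21.4, "tz": 0, "wx": 0, "wy": 0, "wz": -0.1, "hand": 15}, {"tx": -1.1, "ty": -21.4, "tz": 0, "wx": 0, "wy": 0, "wz": -0.1, "hand": 15}, {"tx": 0, "ty": 0, "tz": 0, "wx": 0, "wy": 0, "wz": 0, "hand": 15}]}}

```text
clock: 31.95
eef_pos: [512.4, 277.0, 88.0]
tcp_rot: [-3.141, -0.001, 2.708]
contact_force: [-3.7, 3.0, -13.1]
opening: 0.247
grasp_force: 22.1
```

```bash
python3 -c "
from h import *
from rig import r
s=r.sense();q=inv(s['eef_pos'])-[130,-134];a=np.arctan2(*q);print(s['clock'],s['eef_pos'],s['tcp_rot'],s['opening'],s['grasp_force'],s['contact_force'],a,np.hypot(*q),'tool-implied',np.pi/2+.0266-(s['tcp_rot'][2]-np.pi/2))
"
```

```text
31.95 [512.36506239 277.03119667  88.01842331] [-3.14065257e+00 -1.32836759e-03  2.70772240e+00] 0.24696144205106696 22.10795760154724 [ -3.68809978   2.97862309 -13.1139664 ] 0.46296306936805026 214.45875539355904 tool-implied 0.4604702544761994
```

Emit:
{"method": "arm_command", "body": {"deltas": [{"tx": -1.1, "ty": -21.4, "tz": 0, "wx": 0, "wy": 0, "wz": -0.1, "hand": 15}, {"tx": -1.1, "ty": -21.4, "tz": 0, "wx": 0, "wy": 0, "wz": -0.1, "hand": 15}, {"tx": -1.1, "ty": -21.4, "tz": 0, "wx": 0, "wy": 0, "wz": -0.1, "hand": 15}, {"tx": -0.6, "ty": -10.7, "tz": 0, "wx": 0, "wy": 0, "wz": -0.05, "hand": 15}, {"tx": -0.6, "ty": -10.7, "tz": 0, "wx": 0, "wy": 0, "wz": -0.05, "hand": 15}, {"tx": -0.3, "ty": -7, "tz": 0, "wx": 0, "wy": 0, "wz": -0.033, "hand": 15}, {"tx": 0, "ty": 0, "tz": 0, "wx": 0, "wy": 0, "wz": 0, "hand": 15}, {"tx": 0, "ty": 0, "tz": 0, "wx": 0, "wy": 0, "wz": 0, "hand": 15}]}}

```text
clock: 32.95
eef_pos: [493.1, 188.1, 88.0]
tcp_rot: [-3.141, -0.004, 3.139]
contact_force: [-8.7, 0.6, -4.2]
opening: 0.251
grasp_force: 22.8
```

Emit:
{"method": "arm_command", "body": {"deltas": [{"tx": -0.3, "ty": -4, "tz": 0, "wx": 0, "wy": 0, "wz": -0.02, "hand": 15}, {"tx": 0, "ty": -3, "tz": 0, "wx": 0, "wy": 0, "wz": -0.01, "hand": 15}, {"tx": 0, "ty": 0, "tz": 0, "wx": 0, "wy": 0, "wz": 0, "hand": 15}]}}

```text
clock: 33.33
eef_pos: [493.2, 182.0, 88.0]
tcp_rot: [3.141, -0.004, -3.114]
contact_force: [-10.9, 5.9, -4.6]
opening: 0.246
grasp_force: 22.8
```

```bash
python3 -c "
from h import *
from rig import r
s=r.sense();q=inv(s['eef_pos'])-[130,-134];a=np.arctan2(*q);print(s['clock'],s['eef_pos'],s['tcp_rot'],s['opening'],s['grasp_force'],s['contact_force'],a,np.hypot(*q))
"
```

```text
33.325 [493.15528345 181.97438746  88.01921738] [ 3.14056368 -0.00427106 -3.11438278] 0.24605242694283525 22.83495783805847 [-10.86481828   5.8619016   -4.57202709] 0.005921510357238217 213.61675584857855
```

Emit:
{"method": "arm_command", "body": {"deltas": [{"tx": 1, "ty": -2, "tz": 0, "wx": 0, "wy": 0, "wz": 0, "hand": 15}, {"tx": 1, "ty": -1, "tz": 0, "wx": 0, "wy": 0, "wz": 0, "hand": 15}, {"tx": 0, "ty": 0, "tz": 0, "wx": 0, "wy": 0, "wz": 0, "hand": 15}]}}

```text
clock: 33.7
eef_pos: [493.2, 181.7, 88.1]
tcp_rot: [3.136, 0.0, -3.115]
contact_force: [-6.3, 22.1, -14.9]
opening: 0.245
grasp_force: 22.5
```

Emit:
{"method": "arm_command", "body": {"deltas": [{"tx": 0, "ty": 2, "tz": 0, "wx": 0, "wy": 0, "wz": 0, "hand": 15}, {"tx": 0, "ty": 0, "tz": 0, "wx": 0, "wy": 0, "wz": 0, "hand": 45}, {"tx": 0, "ty": 0, "tz": 0, "wx": 0, "wy": 0, "wz": 0, "hand": 50}, {"tx": 0, "ty": 0, "tz": 0, "wx": 0, "wy": 0, "wz": 0, "hand": 50}, {"tx": 0, "ty": 0, "tz": -40, "wx": 0, "wy": 0, "wz": 0, "hand": 50}, {"tx": 0, "ty": 0, "tz": -60, "wx": 0, "wy": 0, "wz": 0, "hand": 50}, {"tx": 0, "ty": 0, "tz": -60, "wx": 0, "wy": 0, "wz": 0, "hand": 50}, {"tx": 0, "ty": 0, "tz": 0, "wx": 0, "wy": 0, "wz": 0, "hand": 50}]}}

```text
clock: 34.7
eef_pos: [496.2, 180.7, 253.3]
tcp_rot: [3.139, 0.009, -3.112]
contact_force: [-0.6, 0.7, 0.6]
opening: 0.586
grasp_force: 0.0
```

Emit:
{"method": "arm_command", "body": {"deltas": [{"tx": 50, "ty": 0, "tz": -10, "wx": 0, "wy": 0, "wz": 0, "hand": 50}, {"tx": 50, "ty": 0, "tz": -10, "wx": 0, "wy": 0, "wz": 0, "hand": 50}, {"tx": 0, "ty": 0, "tz": 0, "wx": 0, "wy": 0, "wz": 0, "hand": 50}]}}

```text
clock: 35.08
eef_pos: [390.6, 176.3, 268.0]
tcp_rot: [3.142, -0.0, -3.111]
contact_force: [1.0, -0.8, -0.5]
opening: 0.587
grasp_force: 0.0
```

```bash
python3 -c "
from h import *
from rig import r,imaging
s=r.sense();print(s['clock'],s['eef_pos'],s['contact_force'])
f=imaging.grab_frame('top');g=imaging.grab_frame('side')
a=cv2.resize(f['image'][140:290,180:430],(800,480),interpolation=cv2.INTER_CUBIC)[:,:,::-1]
b=g['image'];a2=cv2.resize(f['image'][140:290,180:420],(480,300),interpolation=cv2.INTER_CUBIC);
top=cv2.resize(f['image'][145:285,185:405],(550,350),interpolation=cv2.INTER_CUBIC)
sd=cv2.resize(b[160:290,200:390],(365,250),interpolation=cv2.INTER_CUBIC)
c=np.zeros((600,550,3),'uint8');c[:350]=top;c[350:,:365]=sd
cv2.imwrite('pics/fin.png',c[:,:,::-1])
for p in(W(130,134),):print(proj(f,np.array([*p,86])))
"
```

```text
35.075 [390.63240704 176.31991332 267.98473832] [ 1.03201671 -0.79765866 -0.46324665]
(np.float64(209.10323345722003), np.float64(257.06298682120143))
```

View pics/fin.png

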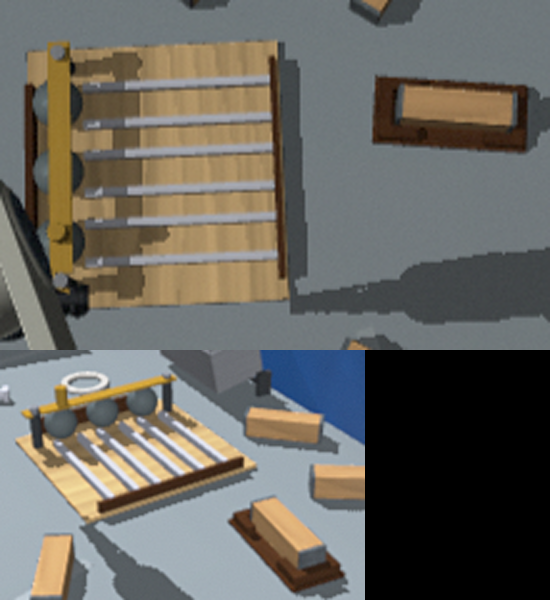

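The final views show the three spheres berthed under the shut strap, with the slot round the bolt at (60,281) in the top panel. The bar lies square in its pocket at (457,105), and the gripper is clear. Handing in.

```bash
python3 -c "
from rig import r
print(r.sign_off())"
```

```text
the job is handed in; nothing more can be done
None
```

The job is handed in: the final camera views show all three spheres in their berths, the pusher bar seated square in its pocket and the strap shut on its stop round the bolt; sign-off returned no verdict.

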